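# Swap the mismatched display towers, then unload the gluing vise

## Robot

A 6-joint arm with a two-finger parallel gripper is mounted at the origin on a cart in front of the work surface, level with it; the furniture and walls round the work are solid. World frame = base frame: x ahead of the robot, y to its left, z up, the work surface at z = 0. Lengths are in m, angles in rad, forces in N, time in s.
With the tool pointing down it reaches from about 0.3 to 0.875 m from the base axis. Payload 6.4 kg.
Tool frame: the origin (TCP) lies at the very end of the fingers, on their centre line; the grasp point (between the pads) lies 19 mm behind it (ctrl.pinch_z is the distance from the TCP to the grasp point, in m); z points along the fingers, y is the line along which they close (so a half turn about z gives the same grasp; the last joint's range is limited). The gripper opens to 88 mm and grips with 3 to 60 N. Pads are 18 mm wide; open, the fingers measure 123 mm over their backs; the gripper's body (75 mm by 187 mm) begins 45 mm behind the grasp point.
Start: joints at [-1.505, 0.181, 1.607, -0, 1.354, -0.206], TCP at [0.154, -0.554, 0.239] pointing down, gripper open.
Joint ranges: [-2.99, 2.99], [-0.89, 2.07], [0.3, 2.58], [-1.14, 4.28], [0, 2.63], [-3.12, 3.12]. Speed limits (rad/s): [2.57, 2.57, 3.01, 3.14, 3.14, 3.14].

## Interface

Orientations are given as [roll, pitch, yaw] about the fixed x, y, z axes, in that order (R = Rz(yaw) Ry(pitch) Rx(roll)).
In Python, from bench import ctrl gives the robot as it stands. The module is installed in compiled form; this text tells all that it offers.
- The arm moves only by the shell command python3 -m creep 'ROWS' [FORCE]. ROWS is JSON, a list of rows, each an object of numbers: "ax", "ay", "az": the turn, a rotation vector about the world's x, y, z in rad; "tx", "ty", "tz": the shift along the world's x, y, z in cm; "fingers": the opening, from 0 (shut) to 1 (fully open). A call has 1 to 20 rows; each row is the pose to reach, as a shift and turn from the pose commanded when the call began; what a row does not reach only later rows make up. A row lasts 1/12 s, in which the tool goes at most 41.7 mm and 7.16 degrees, less where a joint would pass 70% of its speed; a pose out of reach is approached as far as the arm can. A call with a gripper value outside its range is refused whole. The fingers move at their own pace and stop on an object; FORCE is the grip in N (left out, the last holds). Time passes only in rows, so rows that repeat a pose let the fingers close. It gives the time, the measured TCP pose, the force, the opening and the grip force at its end, in the units of the state.
- ctrl.state(): the state, without advancing time (a new reading comes with each control period).
- ctrl.get_image(name): name is "scene" or "top"; returns the picture (400x640x3 uint8, blue, green, red); there is no depth.
- ctrl.calibration(name): a dict with "intrinsics" (3x3 intrinsics, pixels), "world_from_camera" (4x4, takes a point from camera to world coordinates). Camera axes: x right, y down, z forward; pixel columns grow to the right and rows downward; lengths in m; the calibration is good to about 2 mm. A picture is of the moment at which its call begins. calibration takes no time and is no camera call.
- ctrl.sign_off(): hands the job in; it is judged then, once.
Trained networks look in the newest picture that a camera, given by its name, has taken for a name from the list of things; names that differ only in an ending like _2 or _b are one class to them, and where a whole thing is asked for, a point or a joint stands for the part that bears it (a point fixed in the world has none). Each returns a list of dicts, best first, with "confidence" (0 to 1); they miss things now and then, are a little off and sometimes report something else, mostly with a low value. They report only what shows in the picture. A call takes as long as a camera call. They do not tell look-alikes from the thing itself.
- ctrl.boxes_of(camera, query): "point" ([row, column] in pixels, amid what is visible of it).
- ctrl.outline_of(camera, query): "region" (400x640 bool, what is visible of it) and "point" ([row, column] in pixels, amid what is visible of it).
The state is a dict: "t": time; "joint_pos": joint angles; "joint_vel": joint speeds; "tau": joint torques, N m; "tool_pos": TCP position; "orientation": TCP orientation; "force": force on the tool from outside, world axes, zero at the start; "wrist_torque": the same for the moment, N m; "grip_width": finger opening in m; "finger_force": force on a finger pad.
Only numpy, scipy, OpenCV 4.12 (cv2) and the standard library are available. Lean on these libraries where they do the work, as an engineer would, in place of code of your own. Each camera call takes 0.05 s, during which the arm holds its last target. There are 200 camera calls.

## Task

On the presentation board the black obsidian tower stands on the black panel and the pale quartz tower on the white panel, where neither shows up: make them change places, parking one of them meanwhile on one of the free grey felt squares behind them. Only then, with the swap finished and the squares empty again, slide the gluing vise well open by its black knob while all its towers still stand in it, lift out every tower and stand each upright in the middle of a grey square of its own, and slide the empty vise fully shut again. Leave the other things on the desk alone.

Things in the scene. Friction and masses are not known exactly. Their poses are not given: they have to be found in the camera images.
- tower_obsidian: Black obsidian crystal point glued upright on a round weighted dark wood base (68 mm diameter, 18 mm thick); 128 mm tall in all, 0.67 kg. Origin: centre of the base's underside, z up. Six-sided shaft 33 mm along its x, 31 mm along its y (flats face +-y: grip across y), straight (2 mm draft) from 18 to 81 mm above the origin, then tapers to a point
- tower_pale: Pale, white-grey quartz crystal point glued upright on a round weighted dark wood base (68 mm diameter, 18 mm thick); 158 mm tall in all, 0.76 kg. Origin: centre of the base's underside, z up. Six-sided shaft 40 mm along its x, 34 mm along its y (flats face +-y: grip across y), straight (2 mm draft) from 18 to 111 mm above the origin, then tapers to a point
- tower_rose: Pink rose-quartz crystal point glued upright on a round weighted dark wood base (68 mm diameter, 18 mm thick); 108 mm tall in all, 0.57 kg. Origin: centre of the base's underside, z up. Six-sided shaft 29 mm along its x, 26 mm along its y (flats face +-y: grip across y), straight (2 mm draft) from 18 to 82 mm above the origin, then tapers to a point. In the vise at the start, or absent
- tower_smoky: Brown smoky-quartz crystal point glued upright on a round weighted dark wood base (68 mm diameter, 18 mm thick); 118 mm tall in all, 0.62 kg. Origin: centre of the base's underside, z up. Six-sided shaft 36 mm along its x, 32 mm along its y (flats face +-y: grip across y), straight (2 mm draft) from 18 to 90 mm above the origin, then tapers to a point. In the vise at the start, or absent
- tower_amethyst: Purple amethyst crystal point glued upright on a round weighted dark wood base (68 mm diameter, 18 mm thick); 143 mm tall in all, 0.78 kg. Origin: centre of the base's underside, z up. Six-sided shaft 46 mm along its x, 36 mm along its y (flats face +-y: grip across y), straight (2 mm draft) from 18 to 107 mm above the origin, then tapers to a point. In the vise at the start, or absent
- panel_black: Black matt panel, 92 x 92 mm, set flush in the front half of the presentation board, left or right of the white one. Origin: centre of its upper face, 10 mm above the desk
- panel_white: White matt panel, same size, height and origin as the black one
- square1 (a point): Centre of the leftmost of three 84 mm grey felt squares inlaid flush in a row along the back of the presentation board, a fixed flat wooden board 230 x 310 mm, its top 10 mm above the desk. Axes are the board's: x from the panels to the squares, away from the robot; y along the row
- square2 (a point): Centre of the middle felt square, 92 mm from square1
- square3 (a point): Centre of the rightmost felt square, 92 mm from square2
- vise_row (a point): Middle of the row of tower bases on the bed of the gluing vise (fixed, blue, bed 220 x 290 mm, bed top 14 mm above the desk). Axes are the vise's: x from sliding to fixed jaw, away from the robot; y along the jaws. Up to three towers stand at y about +78, 0, -78 mm, flats roughly facing the jaws, bases between the jaws (fixed one's top 46 mm above the desk, sliding one's 41 mm)
- jaw_knob (a point): Middle of the sliding jaw's upright black knob: 24 mm diameter, 38 mm high, its top 84 mm above the desk, this point 66 mm above the desk. Moves with the jaw; 80 mm from the row line when shut
- vise_jaw (a joint): Opening of the sliding jaw in m: 0 shut (stop), 0.045 fully open (stop). It opens along the vise's -x, towards the robot; a brake holds it where it is left, sliding it takes about 4 N. Its 7 mm steel lip overhangs the bases and traps them until it is open 12 mm or more; the fixed jaw has no lip, so then they lift straight up
- glue_bottle: White glue bottle with a red nozzle, 38 mm diameter, 118 mm tall, origin under its centre; leave alone
- label_roll: Roll of white labels, 74 mm diameter, 30 mm high, origin under its centre; leave alone
- spray_bottle: Blue spray bottle with white head, 72 x 60 x 160 mm, origin under its centre; leave alone
- torch: Grey pocket torch lying down, 100 x 28 x 27 mm, origin under its centre; leave alone
Mind the look-alikes: they are no part of the job. Leave any yellow look-alike of the tower_pale alone.

How it is judged:
On the way, in this order (a step that is already met when the one before it is completed fails the run):
1. one of the two mismatched towers is parked, standing free, on a grey square ((((horizontal distance between tower_obsidian and square1 below 0.03 m or horizontal distance between tower_obsidian and square2 below 0.03 m or horizontal distance between tower_obsidian and square3 below 0.03 m) and z of tower_obsidian in the frame of square2 between -0.004 and 0.004 m and angle between tower_obsidian's own z axis and vertical below 0.08 rad and linear speed of tower_obsidian below 0.03 m/s and contact force between tower_obsidian and the fingers below 0.2 N) or ((horizontal distance between tower_pale and square1 below 0.03 m or horizontal distance between tower_pale and square2 below 0.03 m or horizontal distance between tower_pale and square3 below 0.03 m) and z of tower_pale in the frame of square2 between -0.004 and 0.004 m and angle between tower_pale's own z axis and vertical below 0.08 rad and linear speed of tower_pale below 0.03 m/s and contact force between tower_pale and the fingers below 0.2 N))), for 0.2 s.
2. the obsidian tower stands on the white panel and the pale tower on the black panel, both released (horizontal distance between tower_obsidian and panel_white below 0.02 m and z of tower_obsidian in the frame of panel_white between -0.004 and 0.004 m and angle between each of tower_obsidian, tower_pale's own z axis and vertical below 0.08 rad and linear speed of each of tower_obsidian, tower_pale below 0.03 m/s and contact force between each of tower_obsidian, tower_pale and the fingers below 0.2 N and horizontal distance between tower_pale and panel_black below 0.02 m and z of tower_pale in the frame of panel_black between -0.004 and 0.004 m), for 0.2 s.
3. the vise jaw is slid open by 25 mm or more while all its towers still stand in the vise (value of joint vise_jaw above 0.025 m and z of each of tower_rose, tower_smoky, tower_amethyst in the frame of vise_row below 0.004 m and x of tower_rose in the frame of vise_row between -0.03 and 0.006 m and x of tower_smoky in the frame of vise_row between -0.03 and 0.006 m and x of tower_amethyst in the frame of vise_row between -0.03 and 0.006 m), for 0.1 s.
At the end, for the whole second after the job is handed in: Obsidian tower upright on the white panel, pale tower on the black panel (20 mm off centre at most); every tower from the vise upright within 18 mm of the centre of a grey square of its own; all released and at rest; the jaw shut to within 8 mm (all of step 2 and (horizontal distance between tower_rose and square1 below 0.018 m or horizontal distance between tower_rose and square2 below 0.018 m or horizontal distance between tower_rose and square3 below 0.018 m) and z of tower_rose in the frame of square2 between -0.004 and 0.004 m and angle between each of tower_rose, tower_smoky, tower_amethyst's own z axis and vertical below 0.08 rad and linear speed of each of tower_rose, tower_smoky, tower_amethyst below 0.03 m/s and contact force between each of tower_rose, tower_smoky, tower_amethyst and the fingers below 0.2 N and (horizontal distance between tower_smoky and square1 below 0.018 m or horizontal distance between tower_smoky and square2 below 0.018 m or horizontal distance between tower_smoky and square3 below 0.018 m) and z of tower_smoky in the frame of square2 between -0.004 and 0.004 m and (horizontal distance between tower_amethyst and square1 below 0.018 m or horizontal distance between tower_amethyst and square2 below 0.018 m or horizontal distance between tower_amethyst and square3 below 0.018 m) and z of tower_amethyst in the frame of square2 between -0.004 and 0.004 m and value of joint vise_jaw below 0.008 m); the robot touches nothing.
It fails at once if the glue bottle is pushed away (more than 40 mm) (distance of glue_bottle from where it was at the start of the episode above 0.04 m).
It fails at once if the label roll is pushed away (more than 40 mm) (distance of label_roll from where it was at the start of the episode above 0.04 m).
It fails at once if the spray bottle is pushed away (more than 40 mm) (distance of spray_bottle from where it was at the start of the episode above 0.04 m).
It fails at once if the torch is pushed away (more than 40 mm) (distance of torch from where it was at the start of the episode above 0.04 m).
Of tower_rose, tower_smoky, tower_amethyst only 1 to 3 are there at a start; the rules pass over those that are not, and their reading is None.
At some moment in a run one of tower_obsidian, tower_pale may be knocked a few centimetres aside while the robot is not near it.
It also fails if it takes over 210 s, if anything falls off the work surface, if the arm or the gripper's body presses on something with over 40 N, if the wrist force passes 120 N, or if a joint passes its speed limit or range.

## Working session

There is one attempt and no reset: what is moved stays moved. The work goes in short steps, Python scripts to look and compute and a shell command to move; the robot and the scene stay as the last step left them, time stands still between calls to the robot, and variables do not carry over. Pictures are saved under pics/ and viewed, at most 14 in all, crops included, and the job is handed in when it is done.

```bash
mkdir -p pics; cat > h.py <<'E'
import numpy as np,cv2
from bench import ctrl
def ray(cam,rc):
    c=ctrl.calibration(cam);K=np.array(c["intrinsics"]);T=np.array(c["world_from_camera"])
    d=T[:3,:3]@np.linalg.inv(K)@np.array([rc[1],rc[0],1.]);return T[:3,3],d
def atz(cam,rc,z):
    o,d=ray(cam,rc);return (o+d*(z-o[2])/d[2])[:2]
def pix(cam,p):
    c=ctrl.calibration(cam);K=np.array(c["intrinsics"]);T=np.linalg.inv(np.array(c["world_from_camera"]))
    q=K@(T[:3,:3]@np.array(p,float)+T[:3,3]);return q[1]/q[2],q[0]/q[2]
E
python3 - <<'E'
from h import *
np.set_printoptions(precision=3,suppress=True)
for c in("scene","top"):
    cv2.imwrite(f"pics/{c}0.png",ctrl.get_image(c)); k=ctrl.calibration(c);print(k["intrinsics"],k["world_from_camera"])
    for q in("tower_obsidian","tower_pale","tower_rose","tower_smoky","tower_amethyst","panel_black","panel_white","jaw_knob","vise_jaw"):
        print(c,q,[(np.round(d["point"]),round(d["confidence"],2)) for d in ctrl.boxes_of(c,q)][:4])
print(ctrl.state())
E
```

```text
[[460.279   0.    320.864]
 [  0.    460.279 199.066]
 [  0.      0.      1.   ]] [[-0.812 -0.377  0.445 -0.118]
 [-0.583  0.535 -0.611  0.954]
 [-0.008 -0.756 -0.654  1.097]
 [ 0.     0.     0.     1.   ]]
scene tower_obsidian [(array([198., 380.]), 0.91)]
scene tower_pale [(array([219., 366.]), 0.57)]
scene tower_rose [(array([206., 386.]), 0.73), (array([131., 392.]), 0.43)]
scene tower_smoky [(array([256., 288.]), 0.83), (array([190., 369.]), 0.32)]
scene tower_amethyst []
scene panel_black [(array([207., 385.]), 0.49)]
scene panel_white []
scene jaw_knob [(array([266., 303.]), 0.72)]
scene vise_jaw [(array([270., 300.]), 0.94)]
[[376.974   0.    316.362]
 [  0.    376.974 198.79 ]
 [  0.      0.      1.   ]] [[-0.028 -0.974  0.227  0.248]
 [-1.     0.027 -0.01   0.001]
 [ 0.004 -0.227 -0.974  1.525]
 [ 0.     0.     0.     1.   ]]
top tower_obsidian [(array([236., 354.]), 0.57)]
top tower_pale [(array([243., 321.]), 0.71), (array([234., 398.]), 0.66), (array([203., 312.]), 0.59)]
top tower_rose []
top tower_smoky [(array([217., 256.]), 0.77), (array([221., 188.]), 0.56)]
top tower_amethyst []
top panel_black [(array([239., 360.]), 0.57)]
top panel_white [(array([242., 390.]), 0.82), (array([196., 442.]), 0.38)]
top jaw_knob [(array([195., 443.]), 0.64), (array([228., 256.]), 0.57)]
top vise_jaw [(array([226., 253.]), 0.6)]
{'t': 1.0, 'joint_pos': array([-1.505,  0.181,  1.607,  0.   ,  1.354, -0.206]), 'joint_vel': array([-0.001,  0.001, -0.   ,  0.001, -0.   , -0.001]), 'tau': array([  0.   , -43.384, -34.218,   0.07 ,   0.031,  -0.   ]), 'tool_pos': array([ 0.154, -0.554,  0.239]), 'orientation': array([3.142, 0.   , 0.272]), 'force': array([ 0.657, -0.39 ,  0.38 ]), 'wrist_torque': array([-0.018,  0.011,  0.014]), 'finger_force': 0.0, 'grip_width': 0.08792188409457656}
```

View pics/scene0.png

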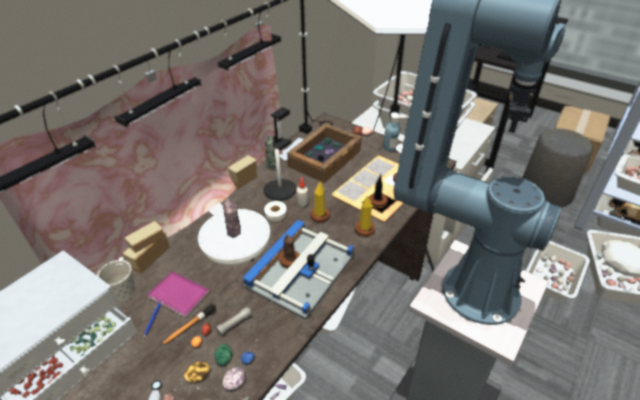

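View pics/top0.png

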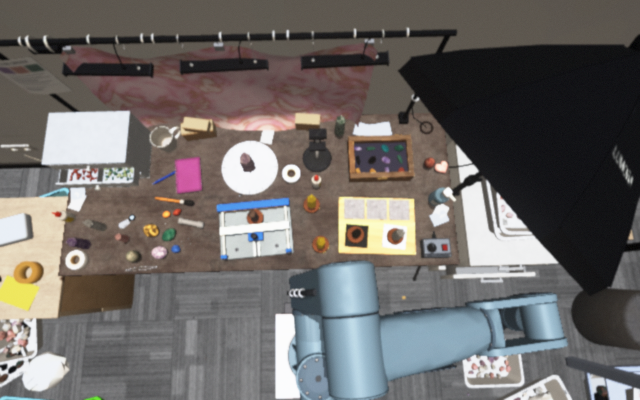

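Scene view: the vise is at about (300,265) with one brown tower, and the board is at about (370,185). Top view: the obsidian tower is on the left black panel (354,236) and the pale tower on the right white panel (395,236). The yellow look-alikes are at (312,204) and (320,242). The smoky tower is alone in the vise (256,216). I'll zoom in.

```bash
python3 - <<'E'
from h import *
im=ctrl.get_image("top");cv2.imwrite("pics/c1.png",cv2.resize(im[185:270,205:425],(792,306),interpolation=cv2.INTER_CUBIC))
for n,u,z in(("squares",[(198,339),(198,415)],.01),):pass
E
```

```text
(no output)
```

View pics/c1.png

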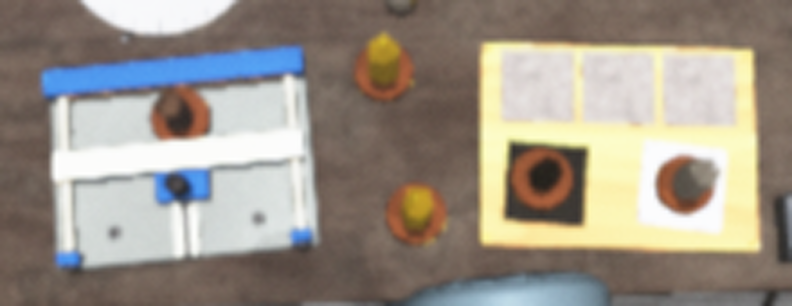

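Zoomed top view (3.6×): the squares' centres are at crop (538,86), (617,87) and (699,90). The black panel is at (547,183) with obsidian on it, and the white panel at (683,187) with pale on it. The vise holds only smoky at (181,115), and the knob is at (178,185). Next I turn these into world positions.

```bash
python3 - <<'E'
from h import *
np.set_printoptions(precision=4,suppress=True)
f=lambda u,v:(185+(v+.5)/3.6-.5,205+(u+.5)/3.6-.5)
for n,u,v,z in(("TL",481,43,.01),("TR",752,48,.01),("BR",760,251,.01),("BL",481,247,.01),("s1",538,86,.01),("s2",617,87,.01),("s3",699,90,.01),("blk",547,183,.01),("wht",683,187,.01),("obs",543,179,.028),("pale",684,184,.028),("smoky",181,115,.032),("knobtop",178,184,.084),("fixL",42,83,.046),("fixR",303,60,.046),("yel1",384,72,.018),("yel2",416,213,.018),("slideL",52,165,.041),("slideR",303,144,.041)):
    print(n,atz("top",f(u,v),z))
for q in("tower_obsidian","tower_pale","tower_smoky","jaw_knob"):
  for c in("top","scene"):
    for d in ctrl.outline_of(c,q)[:2]:
        m=d["region"]; r,cc=np.where(m); print(q,c,d["point"],d["confidence"],r.min(),r.max(),cc.min(),cc.max())
# orange/brown bases
im=ctrl.get_image("scene");cv2.imwrite("pics/s1.png",cv2.resize(im[130:330,230:430],(800,600),interpolation=cv2.INTER_CUBIC))
E
```

```text
TL [ 0.6076 -0.1057]
TR [ 0.5932 -0.4165]
BR [ 0.3621 -0.4053]
BL [ 0.3752 -0.0961]
s1 [ 0.5555 -0.1686]
s2 [ 0.5518 -0.2586]
s3 [ 0.5458 -0.3518]
blk [ 0.4443 -0.173 ]
wht [ 0.4356 -0.3252]
obs [ 0.4466 -0.1667]
pale [ 0.4367 -0.3227]
smoky [0.529  0.2341]
knobtop [0.4447 0.2285]
fixL [0.5668 0.3865]
fixR [0.585  0.0964]
yel1 [0.5749 0.0064]
yel2 [ 0.414 -0.025]
slideL [0.4754 0.3739]
slideR [0.4911 0.0978]
tower_obsidian top [236.1, 355.0] 0.52 226 242 347 363
tower_obsidian top [222.0, 378.7] 0.37 197 254 338 415
tower_obsidian scene [207.7, 384.9] 0.6 196 213 375 394
tower_pale top [236.6, 395.1] 0.82 227 244 387 404
tower_pale top [243.9, 319.5] 0.79 236 252 312 327
tower_pale scene [218.5, 364.5] 0.8 196 237 354 374
tower_pale scene [209.1, 319.7] 0.67 183 223 310 328
tower_smoky top [216.9, 256.0] 0.45 210 223 247 263
tower_smoky top [241.6, 390.3] 0.31 224 248 383 406
tower_smoky scene [253.1, 287.5] 0.77 234 268 278 298
tower_smoky scene [320.9, 230.4] 0.3 308 335 216 250
jaw_knob top [227.0, 254.7] 0.8 221 240 220 289
jaw_knob top [237.9, 396.3] 0.73 227 244 386 405
jaw_knob scene [264.5, 301.4] 0.64 233 299 270 327
```

View pics/s1.png

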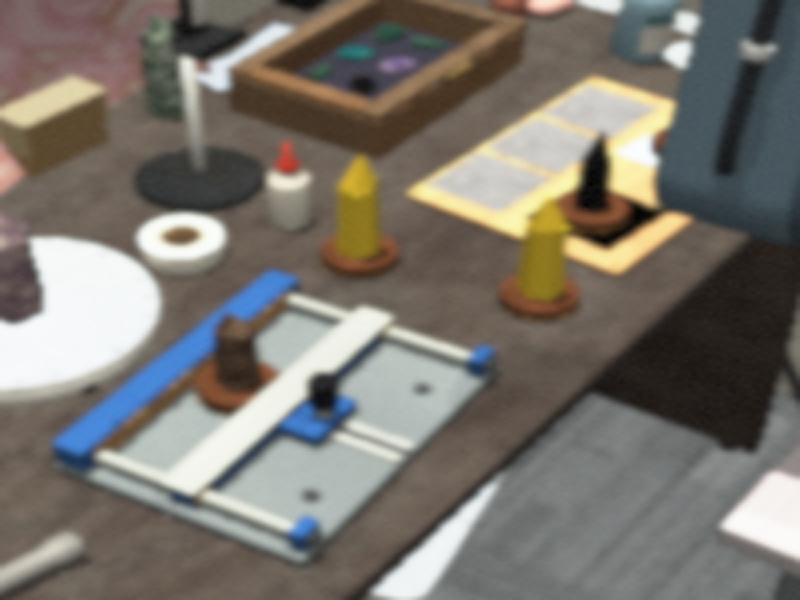

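Only smoky is in the vise. The crystals are too tall for a straight-down grip because the palm would hit the tip. I'll grip with the tool leaning about 50° towards the robot, and park the pale tower on square3 first.

```bash
python3 -m creep '[{"tz":6,"az":-0.1},{"tz":6,"tx":4,"az":-0.2},{"tx":20,"ty":23,"tz":6,"az":-0.272},{"tx":20,"ty":23,"tz":6,"az":-0.272},{"tx":20,"ty":23,"tz":6,"az":-0.272},{"tx":20,"ty":23,"tz":6,"az":-0.272},{"tx":20,"ty":23,"tz":6,"az":-0.272},{"tx":20,"ty":23,"tz":6,"az":-0.272},{"tx":20,"ty":23,"tz":6,"az":-0.272},{"tx":20,"ty":23,"tz":6,"az":-0.272},{"tx":20,"ty":23,"tz":6,"az":-0.272},{"tx":20,"ty":23,"tz":6,"az":-0.272},{"tx":20,"ty":23,"tz":6,"az":-0.272}]' 30
python3 -m creep '[{"ay":-0.4,"tx":5},{"ay":-0.87,"tx":10},{"ay":-0.87,"tx":10},{"ay":-0.87,"tx":10},{"ay":-0.87,"tx":10},{"ay":-0.87,"tx":10},{"ay":-0.87,"tx":10},{"ay":-0.87,"tx":10},{"ay":-0.87,"tx":10},{"ay":-0.87,"tx":10},{"ay":-0.87,"tx":10}]'
python3 - <<'E'
from h import *
s=ctrl.state();print(s["tool_pos"],s["orientation"],s["joint_pos"],s["t"])
im=ctrl.get_image("scene");cv2.imwrite("pics/s2.png",im)
im=ctrl.get_image("top");cv2.imwrite("pics/t2.png",cv2.resize(im[185:270,325:445],(792,561),interpolation=cv2.INTER_CUBIC))
E
```

```text
[ 0.15437799 -0.55388335  0.23870912] [-3.14154175e+00  1.48172457e-06  2.71786324e-01] [-1.50530126e+00  1.80792741e-01  1.60701947e+00 -1.21610457e-05
  1.35382995e+00 -2.06288636e-01] 1.5invalid input
invalid input
```

View pics/s2.png

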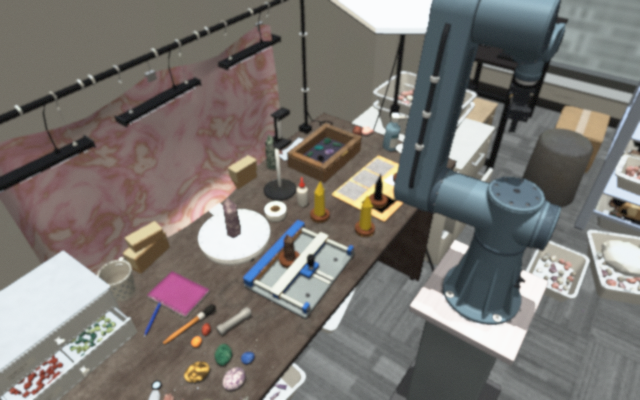

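The scene is unchanged because the moves were refused. Each row probably needs all its keys, including fingers.

```bash
python3 -m creep '[{"ax":0,"ay":0,"az":-0.1,"tx":0,"ty":0,"tz":3,"fingers":1},{"ax":0,"ay":0,"az":-0.2,"tx":2,"ty":2,"tz":6,"fingers":1}]' 30
```

```text
t: 1.77
tool_pos: [0.1718, -0.5347, 0.2972]
orientation: [-3.138, 0.002, 0.064]
force: [-0.2, -0.1, 0.0]
grip_width: 0.0881
finger_force: 0.0
```

```bash
python3 -m creep '[{"ax":0,"ay":0,"az":-0.072,"tx":17.6,"ty":21.1,"tz":0,"fingers":1},{"ax":0,"ay":0,"az":-0.072,"tx":17.6,"ty":21.1,"tz":0,"fingers":1},{"ax":0,"ay":0,"az":-0.072,"tx":17.6,"ty":21.1,"tz":0,"fingers":1},{"ax":0,"ay":0,"az":-0.072,"tx":17.6,"ty":21.1,"tz":0,"fingers":1},{"ax":0,"ay":0,"az":-0.072,"tx":17.6,"ty":21.1,"tz":0,"fingers":1},{"ax":0,"ay":0,"az":-0.072,"tx":17.6,"ty":21.1,"tz":0,"fingers":1},{"ax":0,"ay":0,"az":-0.072,"tx":17.6,"ty":21.1,"tz":0,"fingers":1},{"ax":0,"ay":0,"az":-0.072,"tx":17.6,"ty":21.1,"tz":0,"fingers":1},{"ax":0,"ay":0,"az":-0.072,"tx":17.6,"ty":21.1,"tz":0,"fingers":1},{"ax":0,"ay":0,"az":-0.072,"tx":17.6,"ty":21.1,"tz":0,"fingers":1}]' 30
python3 -m creep '[{"ax":0,"ay":-0.4,"az":0,"tx":5,"ty":0,"tz":0,"fingers":1},{"ax":0,"ay":-0.87,"az":0,"tx":10,"ty":0,"tz":0,"fingers":1},{"ax":0,"ay":-0.87,"az":0,"tx":10,"ty":0,"tz":0,"fingers":1},{"ax":0,"ay":-0.87,"az":0,"tx":10,"ty":0,"tz":0,"fingers":1},{"ax":0,"ay":-0.87,"az":0,"tx":10,"ty":0,"tz":0,"fingers":1},{"ax":0,"ay":-0.87,"az":0,"tx":10,"ty":0,"tz":0,"fingers":1},{"ax":0,"ay":-0.87,"az":0,"tx":10,"ty":0,"tz":0,"fingers":1},{"ax":0,"ay":-0.87,"az":0,"tx":10,"ty":0,"tz":0,"fingers":1},{"ax":0,"ay":-0.87,"az":0,"tx":10,"ty":0,"tz":0,"fingers":1},{"ax":0,"ay":-0.87,"az":0,"tx":10,"ty":0,"tz":0,"fingers":1}]'
python3 - <<'E'
from h import *
s=ctrl.state();print(s["tool_pos"],s["orientation"],s["joint_pos"],s["t"])
im=ctrl.get_image("scene");cv2.imwrite("pics/s3.png",cv2.resize(im[40:290,240:560],(768,600)))
E
```

```text
t: 2.6
tool_pos: [0.3502, -0.3233, 0.2988]
orientation: [3.141, 0.0, 0.0]
force: [0.3, 0.5, -0.1]
grip_width: 0.0886
finger_force: 0.0
t: 3.43
tool_pos: [0.4498, -0.3246, 0.2993]
orientation: [3.14, -0.867, -0.001]
force: [0.8, 0.5, 1.0]
grip_width: 0.088
finger_force: 0.0
[ 0.44976927 -0.32456492  0.299303  ] [ 3.14038257e+00 -8.67044216e-01 -1.31370443e-03] [-1.29966568 -0.21585133  2.10139975  0.92647549  1.16308379 -0.07683037] 3.4333
```

View pics/s3.png

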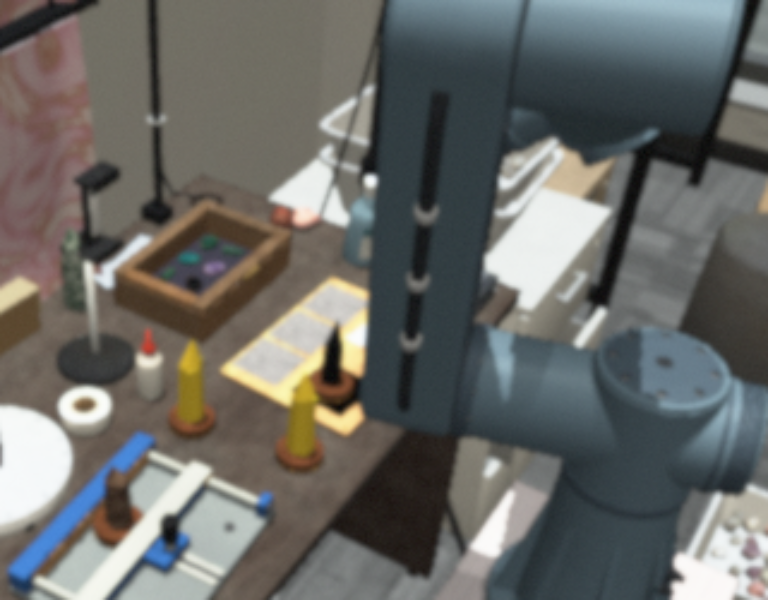

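The arm reached the tilted pose above pale. Obsidian is untouched at about (333,365) in the crop. Descending.

```bash
python3 -m creep '[{"ax":0,"ay":0,"az":0,"tx":0.1,"ty":0.1,"tz":-4,"fingers":1},{"ax":0,"ay":0,"az":0,"tx":0.1,"ty":0.1,"tz":-8,"fingers":1},{"ax":0,"ay":0,"az":0,"tx":0.1,"ty":0.1,"tz":-11,"fingers":1},{"ax":0,"ay":0,"az":0,"tx":0.1,"ty":0.1,"tz":-13,"fingers":1},{"ax":0,"ay":0,"az":0,"tx":0.1,"ty":0.1,"tz":-15,"fingers":1},{"ax":0,"ay":0,"az":0,"tx":0.1,"ty":0.1,"tz":-16.5,"fingers":1},{"ax":0,"ay":0,"az":0,"tx":0.1,"ty":0.1,"tz":-18,"fingers":1},{"ax":0,"ay":0,"az":0,"tx":0.1,"ty":0.1,"tz":-19,"fingers":1},{"ax":0,"ay":0,"az":0,"tx":0.1,"ty":0.1,"tz":-19,"fingers":1}]'
python3 - <<'E'
from h import *
im=ctrl.get_image("top");cv2.imwrite("pics/t4.png",cv2.resize(im[185:270,325:445],(792,561),interpolation=cv2.INTER_CUBIC))
E
```

```text
t: 4.23
tool_pos: [0.452, -0.3214, 0.1074]
orientation: [-3.139, -0.868, 0.001]
force: [0.1, -0.1, -0.5]
grip_width: 0.0883
finger_force: 0.0
```

View pics/t4.png

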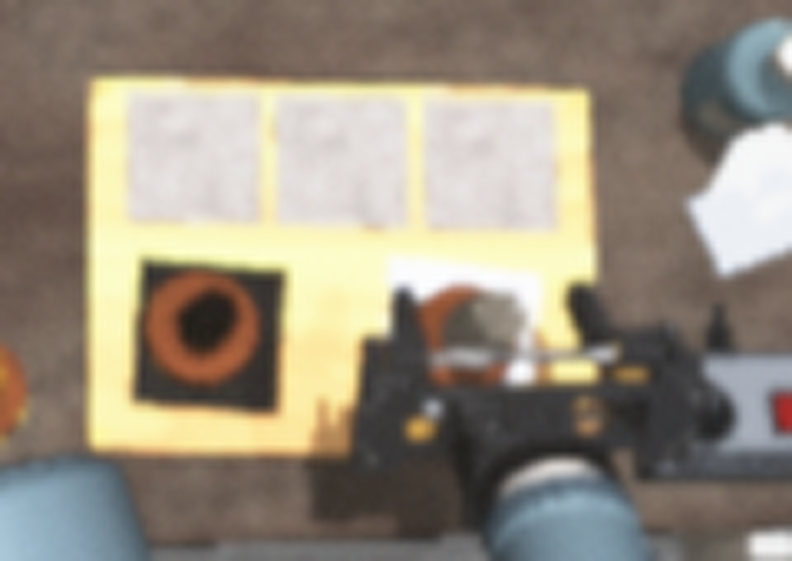

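The fingers straddle pale (shaft at crop (480,325), fingers at (405,310) and (585,310)). I lower the last centimetre and grip.

```bash
python3 -m creep '[{"ax":0,"ay":0,"az":0,"tx":0,"ty":0,"tz":-1.2,"fingers":1},{"ax":0,"ay":0,"az":0,"tx":0,"ty":0,"tz":-1.2,"fingers":0},{"ax":0,"ay":0,"az":0,"tx":0,"ty":0,"tz":-1.2,"fingers":0},{"ax":0,"ay":0,"az":0,"tx":0,"ty":0,"tz":-1.2,"fingers":0},{"ax":0,"ay":0,"az":0,"tx":0,"ty":0,"tz":-1.2,"fingers":0},{"ax":0,"ay":0,"az":0,"tx":0,"ty":0,"tz":-1.2,"fingers":0},{"ax":0,"ay":0,"az":0,"tx":0,"ty":0,"tz":-1.2,"fingers":0},{"ax":0,"ay":0,"az":0,"tx":0,"ty":0,"tz":-1.2,"fingers":0}]' 35
python3 - <<'E'
from h import *
f=lambda u,v:(185+(v+.5)/6.6-.5,325+(u+.5)/6.6-.5)
for p in((193,158),(342,160),(490,165),(210,335.5),(203,327),(390,257),(541,273)):print(atz("top",f(*p),.01 if p[0]!=203 else .028))
E
```

```text
t: 4.95
tool_pos: [0.4514, -0.3221, 0.0971]
orientation: [3.141, -0.87, 0.0]
force: [0.7, -0.3, -0.1]
grip_width: 0.0435
finger_force: 0.0
[ 0.55557522 -0.16749638]
[ 0.55175083 -0.26005843]
[ 0.54604425 -0.35186248]
[ 0.44462238 -0.17224444]
[ 0.44756313 -0.16622042]
[ 0.49003545 -0.2857027 ]
[ 0.47751183 -0.37797036]
```

```bash
python3 -m creep '[{"ax":0,"ay":0,"az":0,"tx":0,"ty":0,"tz":0,"fingers":0},{"ax":0,"ay":0,"az":0,"tx":0,"ty":0,"tz":0,"fingers":0},{"ax":0,"ay":0,"az":0,"tx":0,"ty":0,"tz":0,"fingers":0},{"ax":0,"ay":0,"az":0,"tx":0,"ty":0,"tz":0,"fingers":0}]'
python3 -m creep '[{"ax":0,"ay":0,"az":0,"tx":0,"ty":0,"tz":1,"fingers":0},{"ax":0,"ay":0,"az":0,"tx":0,"ty":0,"tz":2,"fingers":0},{"ax":0,"ay":0,"az":0,"tx":0,"ty":0,"tz":3,"fingers":0},{"ax":0,"ay":0,"az":0,"tx":0,"ty":0,"tz":4,"fingers":0}]'
python3 - <<'E'
from h import *
im=ctrl.get_image("top");cv2.imwrite("pics/t5.png",cv2.resize(im[185:270,325:445],(792,561),interpolation=cv2.INTER_CUBIC))
E
```

```text
t: 5.28
tool_pos: [0.4514, -0.3233, 0.0973]
orientation: [3.139, -0.87, 0.0]
force: [0.3, -4.4, 1.5]
grip_width: 0.0299
finger_force: 35.0
t: 5.62
tool_pos: [0.4504, -0.3195, 0.1347]
orientation: [-3.135, -0.866, -0.003]
force: [-0.4, -0.4, -7.6]
grip_width: 0.0304
finger_force: 34.9
```

View pics/t5.png

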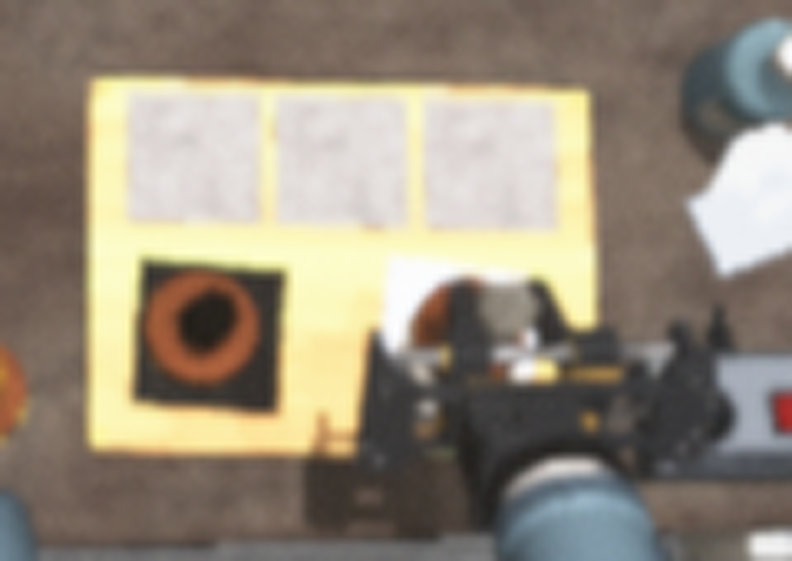

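Pale is held and lifted: the load reads 7.6 N and the width 30 mm. Carrying it to square3.

```bash
python3 -m creep '[{"ax":0,"ay":0,"az":0,"tx":3,"ty":-1,"tz":0,"fingers":0},{"ax":0,"ay":0,"az":0,"tx":6,"ty":-2,"tz":0,"fingers":0},{"ax":0,"ay":0,"az":0,"tx":9,"ty":-3,"tz":0,"fingers":0},{"ax":0,"ay":0,"az":0,"tx":10.9,"ty":-3,"tz":0,"fingers":0},{"ax":0,"ay":0,"az":0,"tx":10.9,"ty":-3,"tz":-1,"fingers":0},{"ax":0,"ay":0,"az":0,"tx":10.9,"ty":-3,"tz":-2,"fingers":0},{"ax":0,"ay":0,"az":0,"tx":10.9,"ty":-3,"tz":-3,"fingers":0},{"ax":0,"ay":0,"az":0,"tx":10.9,"ty":-3,"tz":-3.5,"fingers":0},{"ax":0,"ay":0,"az":0,"tx":10.9,"ty":-3,"tz":-3.8,"fingers":0},{"ax":0,"ay":0,"az":0,"tx":10.9,"ty":-3,"tz":-4,"fingers":0},{"ax":0,"ay":0,"az":0,"tx":10.9,"ty":-3,"tz":-4,"fingers":0},{"ax":0,"ay":0,"az":0,"tx":10.9,"ty":-3,"tz":-4,"fingers":0}]'
```

```text
t: 6.67
tool_pos: [0.5617, -0.3508, 0.0991]
orientation: [-3.138, -0.875, 0.0]
force: [-5.9, 6.7, 13.7]
grip_width: 0.0301
finger_force: 35.3
```

```bash
python3 -m creep '[{"ax":0,"ay":0,"az":0,"tx":0,"ty":0,"tz":0,"fingers":0.5},{"ax":0,"ay":0,"az":0,"tx":0,"ty":0,"tz":0,"fingers":1},{"ax":0,"ay":0,"az":0,"tx":0,"ty":0,"tz":0,"fingers":1},{"ax":0,"ay":0,"az":0,"tx":0,"ty":0,"tz":0,"fingers":1},{"ax":0,"ay":0,"az":0,"tx":0,"ty":0,"tz":0,"fingers":1},{"ax":0,"ay":0,"az":0,"tx":0,"ty":0,"tz":0,"fingers":1}]'
python3 -m creep '[{"ax":0,"ay":0,"az":0,"tx":0,"ty":0,"tz":3,"fingers":1},{"ax":0,"ay":0,"az":0,"tx":0,"ty":0,"tz":6,"fingers":1},{"ax":0,"ay":0,"az":0,"tx":0,"ty":0,"tz":9,"fingers":1},{"ax":0,"ay":0,"az":0,"tx":0,"ty":0,"tz":12,"fingers":1},{"ax":0,"ay":0,"az":0,"tx":-8,"ty":12,"tz":15,"fingers":1},{"ax":0,"ay":0,"az":0,"tx":-10.5,"ty":18.5,"tz":15,"fingers":1},{"ax":0,"ay":0,"az":0,"tx":-10.5,"ty":18.5,"tz":15,"fingers":1},{"ax":0,"ay":0,"az":0,"tx":-10.5,"ty":18.5,"tz":15,"fingers":1},{"ax":0,"ay":0,"az":0,"tx":-10.5,"ty":18.5,"tz":15,"fingers":1},{"ax":0,"ay":0,"az":0,"tx":-10.5,"ty":18.5,"tz":15,"fingers":1}]'
python3 - <<'E'
from h import *
im=ctrl.get_image("top");cv2.imwrite("pics/t6.png",cv2.resize(im[185:270,325:445],(792,561),interpolation=cv2.INTER_CUBIC))
E
```

```text
t: 7.17
tool_pos: [0.5604, -0.352, 0.0966]
orientation: [-3.141, -0.87, -0.001]
force: [0.3, 0.1, 0.1]
grip_width: 0.0679
finger_force: 0.0
t: 8.0
tool_pos: [0.4537, -0.162, 0.247]
orientation: [3.137, -0.872, 0.007]
force: [0.2, -0.6, -1.2]
grip_width: 0.0883
finger_force: 0.0
```

View pics/t6.png

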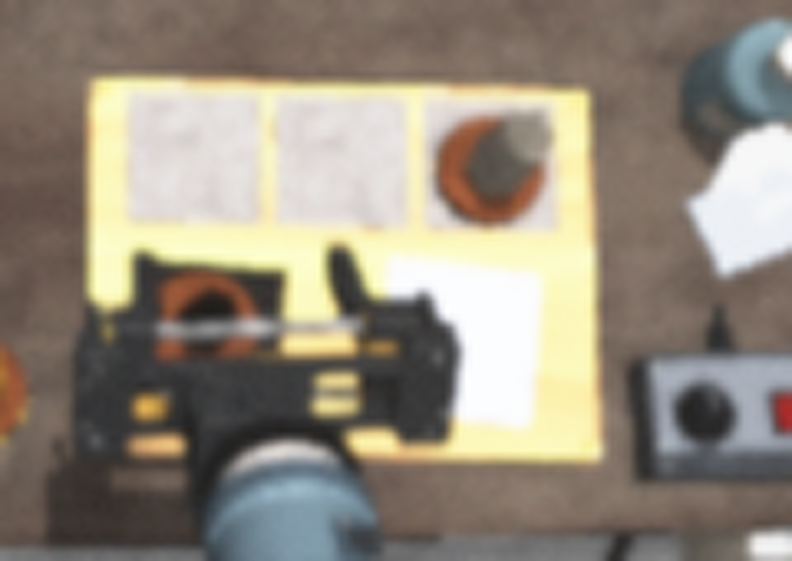

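Pale stands on square3 (base at crop (490,168), well centred). The white panel is free, with its centre at about (463,345). Next, obsidian.

```bash
python3 -m creep '[{"ax":0,"ay":0,"az":0,"tx":0.7,"ty":0,"tz":-4,"fingers":1},{"ax":0,"ay":0,"az":0,"tx":0.7,"ty":0,"tz":-8,"fingers":1},{"ax":0,"ay":0,"az":0,"tx":0.7,"ty":0,"tz":-10,"fingers":1},{"ax":0,"ay":0,"az":0,"tx":0.7,"ty":0,"tz":-12,"fingers":1},{"ax":0,"ay":0,"az":0,"tx":0.7,"ty":0,"tz":-14,"fingers":1},{"ax":0,"ay":0,"az":0,"tx":0.7,"ty":0,"tz":-16,"fingers":1},{"ax":0,"ay":0,"az":0,"tx":0.7,"ty":0,"tz":-17.9,"fingers":1},{"ax":0,"ay":0,"az":0,"tx":0.7,"ty":0,"tz":-17.9,"fingers":1}]'
python3 -m creep '[{"ax":0,"ay":0,"az":0,"tx":0,"ty":0,"tz":0,"fingers":0},{"ax":0,"ay":0,"az":0,"tx":0,"ty":0,"tz":0,"fingers":0},{"ax":0,"ay":0,"az":0,"tx":0,"ty":0,"tz":0,"fingers":0},{"ax":0,"ay":0,"az":0,"tx":0,"ty":0,"tz":0,"fingers":0},{"ax":0,"ay":0,"az":0,"tx":0,"ty":0,"tz":0,"fingers":0},{"ax":0,"ay":0,"az":0,"tx":0,"ty":0,"tz":0,"fingers":0},{"ax":0,"ay":0,"az":0,"tx":0,"ty":0,"tz":0,"fingers":0},{"ax":0,"ay":0,"az":0,"tx":0,"ty":0,"tz":0,"fingers":0},{"ax":0,"ay":0,"az":0,"tx":0,"ty":0,"tz":0,"fingers":0},{"ax":0,"ay":0,"az":0,"tx":0,"ty":0,"tz":0,"fingers":0},{"ax":0,"ay":0,"az":0,"tx":0,"ty":0,"tz":0,"fingers":0},{"ax":0,"ay":0,"az":0,"tx":0,"ty":0,"tz":0,"fingers":0}]' 35
python3 -m creep '[{"ax":0,"ay":0,"az":0,"tx":0,"ty":0,"tz":1,"fingers":0},{"ax":0,"ay":0,"az":0,"tx":0,"ty":0,"tz":2,"fingers":0},{"ax":0,"ay":0,"az":0,"tx":0,"ty":0,"tz":3,"fingers":0},{"ax":0,"ay":0,"az":0,"tx":0,"ty":0,"tz":4,"fingers":0},{"ax":0,"ay":0,"az":0,"tx":0,"ty":0,"tz":4,"fingers":0}]'
```

```text
t: 8.72
tool_pos: [0.461, -0.1658, 0.0634]
orientation: [-3.131, -0.864, -0.01]
force: [0.7, 0.9, -0.0]
grip_width: 0.0883
finger_force: 0.0
t: 9.72
tool_pos: [0.4625, -0.1659, 0.0679]
orientation: [-3.139, -0.871, -0.0]
force: [-2.0, 5.8, 7.0]
grip_width: 0.0285
finger_force: 33.8
t: 10.13
tool_pos: [0.4621, -0.1672, 0.1081]
orientation: [3.139, -0.869, 0.002]
force: [1.0, -0.8, -6.8]
grip_width: 0.0292
finger_force: 33.6
```

Obsidian is held. On to the white panel.

```bash
python3 -m creep '[{"ax":0,"ay":0,"az":0,"tx":0,"ty":-3,"tz":0,"fingers":0},{"ax":0,"ay":0,"az":0,"tx":-0.5,"ty":-6,"tz":0,"fingers":0},{"ax":0,"ay":0,"az":0,"tx":-1.1,"ty":-9,"tz":0,"fingers":0},{"ax":0,"ay":0,"az":0,"tx":-1.1,"ty":-12,"tz":0,"fingers":0},{"ax":0,"ay":0,"az":0,"tx":-1.1,"ty":-14.5,"tz":0,"fingers":0},{"ax":0,"ay":0,"az":0,"tx":-1.1,"ty":-15.9,"tz":0,"fingers":0},{"ax":0,"ay":0,"az":0,"tx":-1.1,"ty":-15.9,"tz":-1,"fingers":0},{"ax":0,"ay":0,"az":0,"tx":-1.1,"ty":-15.9,"tz":-2,"fingers":0},{"ax":0,"ay":0,"az":0,"tx":-1.1,"ty":-15.9,"tz":-3,"fingers":0},{"ax":0,"ay":0,"az":0,"tx":-1.1,"ty":-15.9,"tz":-3.5,"fingers":0},{"ax":0,"ay":0,"az":0,"tx":-1.1,"ty":-15.9,"tz":-3.8,"fingers":0},{"ax":0,"ay":0,"az":0,"tx":-1.1,"ty":-15.9,"tz":-4,"fingers":0},{"ax":0,"ay":0,"az":0,"tx":-1.1,"ty":-15.9,"tz":-4,"fingers":0}]'
python3 -m creep '[{"ax":0,"ay":0,"az":0,"tx":0,"ty":0,"tz":0,"fingers":0.5},{"ax":0,"ay":0,"az":0,"tx":0,"ty":0,"tz":0,"fingers":1},{"ax":0,"ay":0,"az":0,"tx":0,"ty":0,"tz":0,"fingers":1},{"ax":0,"ay":0,"az":0,"tx":0,"ty":0,"tz":0,"fingers":1},{"ax":0,"ay":0,"az":0,"tx":0,"ty":0,"tz":0,"fingers":1},{"ax":0,"ay":0,"az":0,"tx":0,"ty":0,"tz":0,"fingers":1},{"ax":0,"ay":0,"az":0,"tx":0,"ty":0,"tz":0,"fingers":1}]'
python3 -m creep '[{"ax":0,"ay":0,"az":0,"tx":0,"ty":0,"tz":3,"fingers":1},{"ax":0,"ay":0,"az":0,"tx":0,"ty":0,"tz":6,"fingers":1},{"ax":0,"ay":0,"az":0,"tx":0,"ty":0,"tz":9,"fingers":1},{"ax":0,"ay":0,"az":0,"tx":0,"ty":0,"tz":12,"fingers":1},{"ax":0,"ay":0,"az":0,"tx":-2,"ty":6,"tz":18,"fingers":1},{"ax":0,"ay":0,"az":0,"tx":-2,"ty":16,"tz":18,"fingers":1},{"ax":0,"ay":0,"az":0,"tx":-2,"ty":16,"tz":18,"fingers":1},{"ax":0,"ay":0,"az":0,"tx":-2,"ty":16,"tz":18,"fingers":1},{"ax":0,"ay":0,"az":0,"tx":-2,"ty":16,"tz":18,"fingers":1},{"ax":0,"ay":0,"az":0,"tx":-2,"ty":16,"tz":18,"fingers":1}]'
python3 - <<'E'
from h import *
im=ctrl.get_image("top");cv2.imwrite("pics/t7.png",cv2.resize(im[185:270,325:445],(792,561),interpolation=cv2.INTER_CUBIC))
E
```

```text
t: 11.22
tool_pos: [0.4523, -0.3244, 0.0685]
orientation: [-3.138, -0.874, -0.0]
force: [-1.5, 7.2, 6.5]
grip_width: 0.0281
finger_force: 34.2
t: 11.8
tool_pos: [0.4514, -0.3261, 0.0678]
orientation: [3.141, -0.87, -0.0]
force: [-0.6, 0.4, -1.1]
grip_width: 0.0723
finger_force: 0.0
t: 12.63
tool_pos: [0.4315, -0.1636, 0.2488]
orientation: [3.134, -0.872, 0.008]
force: [-0.5, -0.7, 0.1]
grip_width: 0.0879
finger_force: 0.0
```

View pics/t7.png

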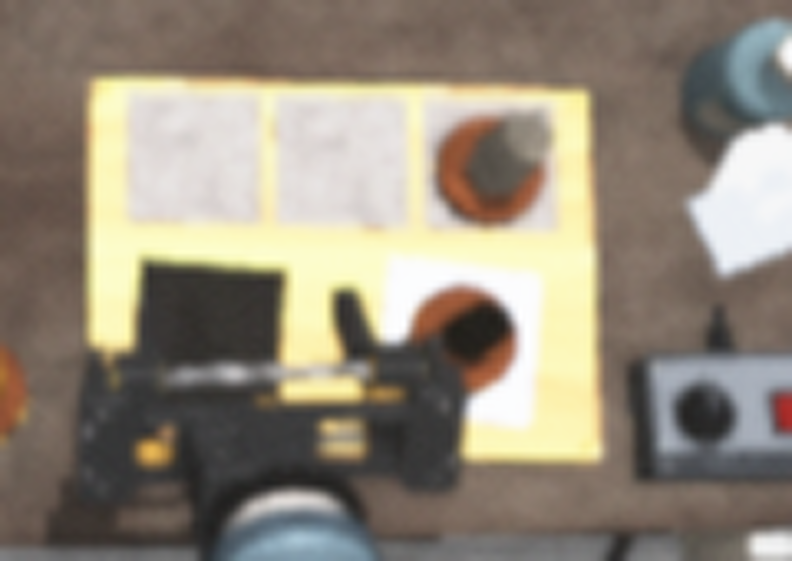

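Obsidian is centred on the white panel (base (464,339)), and pale is unmoved at (490,168). I fetch pale with a little less tilt (0.75 rad), so the body clears obsidian in front.

```bash
python3 -m creep '[{"ax":0,"ay":0.12,"az":0,"tx":2,"ty":-2,"tz":4,"fingers":1},{"ax":0,"ay":0.12,"az":0,"tx":12.8,"ty":-18.6,"tz":4,"fingers":1},{"ax":0,"ay":0.12,"az":0,"tx":12.8,"ty":-18.6,"tz":4,"fingers":1},{"ax":0,"ay":0.12,"az":0,"tx":12.8,"ty":-18.6,"tz":4,"fingers":1},{"ax":0,"ay":0.12,"az":0,"tx":12.8,"ty":-18.6,"tz":4,"fingers":1},{"ax":0,"ay":0.12,"az":0,"tx":12.8,"ty":-18.6,"tz":4,"fingers":1},{"ax":0,"ay":0.12,"az":0,"tx":12.8,"ty":-18.6,"tz":4,"fingers":1},{"ax":0,"ay":0.12,"az":0,"tx":12.8,"ty":-18.6,"tz":4,"fingers":1},{"ax":0,"ay":0.12,"az":0,"tx":12.8,"ty":-18.6,"tz":0,"fingers":1},{"ax":0,"ay":0.12,"az":0,"tx":12.8,"ty":-18.6,"tz":-3,"fingers":1},{"ax":0,"ay":0.12,"az":0,"tx":12.8,"ty":-18.6,"tz":-6,"fingers":1},{"ax":0,"ay":0.12,"az":0,"tx":12.8,"ty":-18.6,"tz":-9,"fingers":1},{"ax":0,"ay":0.12,"az":0,"tx":12.8,"ty":-18.6,"tz":-11,"fingers":1},{"ax":0,"ay":0.12,"az":0,"tx":12.8,"ty":-18.6,"tz":-13,"fingers":1},{"ax":0,"ay":0.12,"az":0,"tx":12.8,"ty":-18.6,"tz":-14,"fingers":1},{"ax":0,"ay":0.12,"az":0,"tx":12.8,"ty":-18.6,"tz":-15,"fingers":1},{"ax":0,"ay":0.12,"az":0,"tx":12.8,"ty":-18.6,"tz":-15,"fingers":1}]'
python3 - <<'E'
from h import *
im=ctrl.get_image("top");cv2.imwrite("pics/t8.png",cv2.resize(im[185:270,325:445],(792,561),interpolation=cv2.INTER_CUBIC))
E
```

```text
t: 14.1
tool_pos: [0.5579, -0.3503, 0.0947]
orientation: [-3.136, -0.747, -0.004]
force: [0.6, -0.5, -0.8]
grip_width: 0.0881
finger_force: 0.0
```

View pics/t8.png

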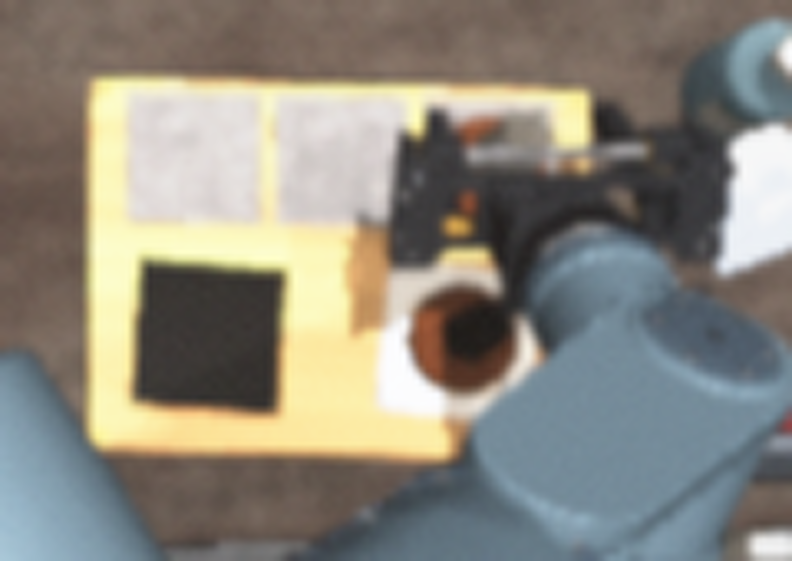

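Fingers straddle pale and obsidian is untouched at (465,338). Grip and lift.

```bash
python3 -m creep '[{"ax":0,"ay":0,"az":0,"tx":0,"ty":0,"tz":0,"fingers":0},{"ax":0,"ay":0,"az":0,"tx":0,"ty":0,"tz":0,"fingers":0},{"ax":0,"ay":0,"az":0,"tx":0,"ty":0,"tz":0,"fingers":0},{"ax":0,"ay":0,"az":0,"tx":0,"ty":0,"tz":0,"fingers":0},{"ax":0,"ay":0,"az":0,"tx":0,"ty":0,"tz":0,"fingers":0},{"ax":0,"ay":0,"az":0,"tx":0,"ty":0,"tz":0,"fingers":0},{"ax":0,"ay":0,"az":0,"tx":0,"ty":0,"tz":0,"fingers":0},{"ax":0,"ay":0,"az":0,"tx":0,"ty":0,"tz":0,"fingers":0},{"ax":0,"ay":0,"az":0,"tx":0,"ty":0,"tz":0,"fingers":0},{"ax":0,"ay":0,"az":0,"tx":0,"ty":0,"tz":0,"fingers":0},{"ax":0,"ay":0,"az":0,"tx":0,"ty":0,"tz":0,"fingers":0},{"ax":0,"ay":0,"az":0,"tx":0,"ty":0,"tz":0,"fingers":0}]' 35
python3 -m creep '[{"ax":0,"ay":0,"az":0,"tx":0,"ty":0,"tz":1,"fingers":0},{"ax":0,"ay":0,"az":0,"tx":0,"ty":0,"tz":2,"fingers":0},{"ax":0,"ay":0,"az":0,"tx":0,"ty":0,"tz":3,"fingers":0},{"ax":0,"ay":0,"az":0,"tx":0,"ty":0,"tz":4,"fingers":0},{"ax":0,"ay":0,"az":0,"tx":0,"ty":0,"tz":5,"fingers":0},{"ax":0,"ay":0,"az":0,"tx":0,"ty":0,"tz":5,"fingers":0}]'
```

```text
t: 15.15
tool_pos: [0.5596, -0.3505, 0.0977]
orientation: [-3.139, -0.75, -0.0]
force: [-0.5, 5.0, 4.2]
grip_width: 0.0286
finger_force: 33.3
t: 15.65
tool_pos: [0.559, -0.352, 0.1477]
orientation: [3.141, -0.749, 0.001]
force: [1.3, -1.2, -7.6]
grip_width: 0.0289
finger_force: 33.8
```

```bash
python3 -m creep '[{"ax":0,"ay":0,"az":0,"tx":0,"ty":3,"tz":0,"fingers":0},{"ax":0,"ay":0,"az":0,"tx":0,"ty":6,"tz":0,"fingers":0},{"ax":0,"ay":0,"az":0,"tx":0,"ty":9,"tz":0,"fingers":0},{"ax":0,"ay":0,"az":0,"tx":0,"ty":12,"tz":0,"fingers":0},{"ax":0,"ay":0,"az":0,"tx":0,"ty":15,"tz":0,"fingers":0},{"ax":0,"ay":0,"az":0,"tx":-2,"ty":18,"tz":0,"fingers":0},{"ax":0,"ay":0,"az":0,"tx":-5,"ty":18,"tz":0,"fingers":0},{"ax":0,"ay":0,"az":0,"tx":-8,"ty":18,"tz":0,"fingers":0},{"ax":0,"ay":0,"az":0,"tx":-10.1,"ty":18,"tz":0,"fingers":0},{"ax":0,"ay":0,"az":0,"tx":-10.1,"ty":18,"tz":-1.5,"fingers":0},{"ax":0,"ay":0,"az":0,"tx":-10.1,"ty":18,"tz":-3,"fingers":0},{"ax":0,"ay":0,"az":0,"tx":-10.1,"ty":18,"tz":-4,"fingers":0},{"ax":0,"ay":0,"az":0,"tx":-10.1,"ty":18,"tz":-4.5,"fingers":0},{"ax":0,"ay":0,"az":0,"tx":-10.1,"ty":18,"tz":-4.8,"fingers":0},{"ax":0,"ay":0,"az":0,"tx":-10.1,"ty":18,"tz":-5,"fingers":0},{"ax":0,"ay":0,"az":0,"tx":-10.1,"ty":18,"tz":-5,"fingers":0}]'
python3 -m creep '[{"ax":0,"ay":0,"az":0,"tx":0,"ty":0,"tz":0,"fingers":0.5},{"ax":0,"ay":0,"az":0,"tx":0,"ty":0,"tz":0,"fingers":1},{"ax":0,"ay":0,"az":0,"tx":0,"ty":0,"tz":0,"fingers":1},{"ax":0,"ay":0,"az":0,"tx":0,"ty":0,"tz":0,"fingers":1},{"ax":0,"ay":0,"az":0,"tx":0,"ty":0,"tz":0,"fingers":1},{"ax":0,"ay":0,"az":0,"tx":0,"ty":0,"tz":0,"fingers":1},{"ax":0,"ay":0,"az":0,"tx":0,"ty":0,"tz":0,"fingers":1}]'
python3 -m creep '[{"ax":0,"ay":0,"az":0,"tx":0,"ty":0,"tz":3,"fingers":1},{"ax":0,"ay":0,"az":0,"tx":0,"ty":0,"tz":6,"fingers":1},{"ax":0,"ay":0,"az":0,"tx":0,"ty":0,"tz":9,"fingers":1},{"ax":0,"ay":0,"az":0,"tx":0,"ty":0,"tz":12,"fingers":1},{"ax":0,"ay":0,"az":0,"tx":0,"ty":0,"tz":16,"fingers":1},{"ax":0,"ay":0.2,"az":0,"tx":-3,"ty":20,"tz":20,"fingers":1},{"ax":0,"ay":0.4,"az":0.05,"tx":-3,"ty":39,"tz":20,"fingers":1},{"ax":0,"ay":0.6,"az":0,"tx":-3,"ty":39,"tz":20,"fingers":1},{"ax":0,"ay":0.75,"az":0,"tx":-3,"ty":39,"tz":20,"fingers":1},{"ax":0,"ay":0.75,"az":0,"tx":-3,"ty":39,"tz":20,"fingers":1},{"ax":0,"ay":0.75,"az":0,"tx":-3,"ty":39,"tz":20,"fingers":1},{"ax":0,"ay":0.75,"az":0,"tx":-3,"ty":39,"tz":20,"fingers":1},{"ax":0,"ay":0.75,"az":0,"tx":-3,"ty":39,"tz":20,"fingers":1},{"ax":0,"ay":0.75,"az":0,"tx":-3,"ty":39,"tz":20,"fingers":1},{"ax":0,"ay":0.75,"az":0,"tx":-3,"ty":39,"tz":20,"fingers":1}]'
python3 - <<'E'
from h import *
im=ctrl.get_image("top");cv2.imwrite("pics/t9.png",cv2.resize(im[185:270,205:425],(792,306),interpolation=cv2.INTER_CUBIC))
E
```

```text
t: 16.98
tool_pos: [0.4599, -0.1717, 0.0994]
orientation: [-3.14, -0.754, 0.0]
force: [-5.0, 7.3, 14.6]
grip_width: 0.0279
finger_force: 33.1
t: 17.57
tool_pos: [0.4584, -0.1721, 0.0978]
orientation: [3.141, -0.75, -0.0]
force: [0.8, 0.2, -0.4]
grip_width: 0.073
finger_force: 0.0
t: 18.82
tool_pos: [0.43, 0.196, 0.2947]
orientation: [3.141, 0.001, 0.0]
force: [0.4, -1.0, -0.1]
grip_width: 0.0881
finger_force: 0.0
```

View pics/t9.png

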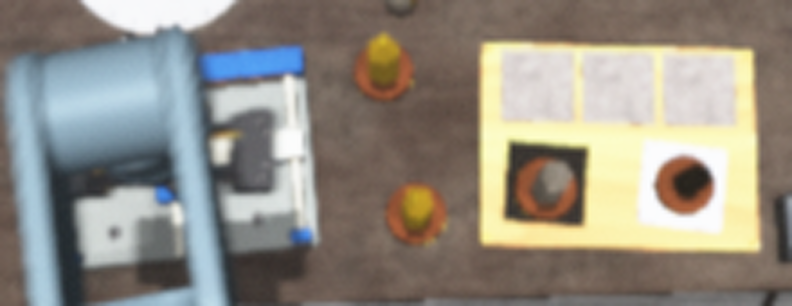

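The swap is done: pale is on black at (545,187) and obsidian on white at (685,183). Next, down to the knob.

```bash
python3 -m creep '[{"ax":0,"ay":0,"az":0,"tx":1.6,"ty":1,"tz":0,"fingers":1},{"ax":0,"ay":0,"az":0,"tx":1.6,"ty":1,"tz":-4,"fingers":1},{"ax":0,"ay":0,"az":0,"tx":1.6,"ty":1,"tz":-8,"fingers":1},{"ax":0,"ay":0,"az":0,"tx":1.6,"ty":1,"tz":-12,"fingers":1},{"ax":0,"ay":0,"az":0,"tx":1.6,"ty":1,"tz":-16,"fingers":1},{"ax":0,"ay":0,"az":0,"tx":1.6,"ty":1,"tz":-19,"fingers":1},{"ax":0,"ay":0,"az":0,"tx":1.6,"ty":1,"tz":-22,"fingers":1},{"ax":0,"ay":0,"az":0,"tx":1.6,"ty":1,"tz":-24.3,"fingers":1},{"ax":0,"ay":0,"az":0,"tx":1.6,"ty":1,"tz":-24.3,"fingers":1}]'
python3 -m creep '[{"ax":0,"ay":0,"az":0,"tx":0,"ty":0,"tz":0,"fingers":0},{"ax":0,"ay":0,"az":0,"tx":0,"ty":0,"tz":0,"fingers":0},{"ax":0,"ay":0,"az":0,"tx":0,"ty":0,"tz":0,"fingers":0},{"ax":0,"ay":0,"az":0,"tx":0,"ty":0,"tz":0,"fingers":0},{"ax":0,"ay":0,"az":0,"tx":0,"ty":0,"tz":0,"fingers":0},{"ax":0,"ay":0,"az":0,"tx":0,"ty":0,"tz":0,"fingers":0},{"ax":0,"ay":0,"az":0,"tx":0,"ty":0,"tz":0,"fingers":0},{"ax":0,"ay":0,"az":0,"tx":0,"ty":0,"tz":0,"fingers":0},{"ax":0,"ay":0,"az":0,"tx":0,"ty":0,"tz":0,"fingers":0},{"ax":0,"ay":0,"az":0,"tx":0,"ty":0,"tz":0,"fingers":0},{"ax":0,"ay":0,"az":0,"tx":0,"ty":0,"tz":0,"fingers":0},{"ax":0,"ay":0,"az":0,"tx":0,"ty":0,"tz":0,"fingers":0},{"ax":0,"ay":0,"az":0,"tx":0,"ty":0,"tz":0,"fingers":0}]' 30
```

```text
t: 19.62
tool_pos: [0.4423, 0.2024, 0.0474]
orientation: [3.14, 0.009, -0.001]
force: [-1.3, 0.1, -0.7]
grip_width: 0.088
finger_force: 0.0
t: 20.7
tool_pos: [0.4433, 0.2138, 0.0514]
orientation: [-3.124, 0.002, -0.002]
force: [-0.4, 60.7, -31.6]
grip_width: 0.0621
finger_force: 30.3
```

The y was short because the previous call had not finished its travel. I open, recentre and close again.

```bash
python3 -m creep '[{"ax":0,"ay":0,"az":0,"tx":0,"ty":0,"tz":0,"fingers":1},{"ax":0,"ay":0,"az":0,"tx":0,"ty":0,"tz":0,"fingers":1},{"ax":0,"ay":0,"az":0,"tx":0,"ty":0,"tz":0,"fingers":1},{"ax":0,"ay":0,"az":0,"tx":0,"ty":0,"tz":0,"fingers":1},{"ax":0,"ay":0,"az":0,"tx":0,"ty":0,"tz":0,"fingers":1}]'
python3 - <<'E'
from h import *
ctrl.get_image("scene")
for c in("top","scene"):
    ctrl.get_image(c)
    for q in("jaw_knob","tower_smoky"):print(c,q,[(d["point"],d["confidence"]) for d in ctrl.boxes_of(c,q)][:3])
print(pix("top",(.4447,.2285,.066)),pix("scene",(.4447,.2285,.066)),pix("scene",(.527,.234,.09)))
s=ctrl.state();print(s["tool_pos"],s["force"],s["grip_width"])
im=ctrl.get_image("scene");cv2.imwrite("pics/s10.png",cv2.resize(im[200:320,230:370],(700,600),interpolation=cv2.INTER_CUBIC))
E
```

```text
t: 21.12
tool_pos: [0.4479, 0.2038, 0.054]
orientation: [-3.141, -0.004, 0.0]
force: [-0.5, 1.1, 0.3]
grip_width: 0.088
finger_force: 0.0
top jaw_knob [([223.5, 273.1], 0.4)]
top tower_smoky [([170.9, 290.9], 0.27)]
scene jaw_knob [([271.7, 290.2], 0.98), ([176.6, 404.0], 0.19)]
scene tower_smoky [([255.3, 284.8], 0.66), ([275.0, 295.5], 0.57)]
(np.float64(236.3508247733209), np.float64(254.82128060912353)) (np.float64(259.2669747732575), np.float64(312.05767246476444)) (np.float64(243.15846251074285), np.float64(288.8511593991049))
[0.44663246 0.20326693 0.05240037] [ 0.20788248 -0.16343506  0.35073938] 0.08799052687948515
```

View pics/s10.png

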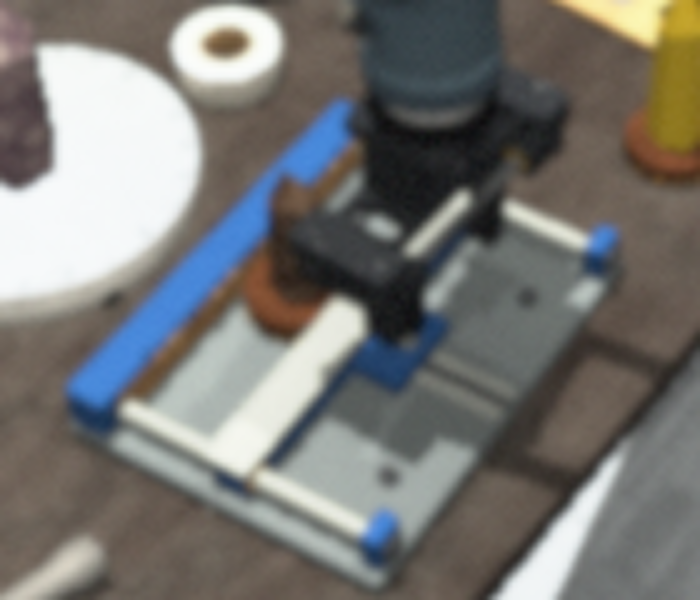

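Smoky still stands in the shut vise (base at crop (285,300)). The knob is hidden behind the left finger at (400,310), inside the opening. I shift 25 mm in +y and close.

```bash
python3 -m creep '[{"ax":0,"ay":0,"az":0,"tx":-0.1,"ty":1.2,"tz":0.2,"fingers":1},{"ax":0,"ay":0,"az":0,"tx":-0.1,"ty":2.5,"tz":0.2,"fingers":1},{"ax":0,"ay":0,"az":0,"tx":-0.1,"ty":2.5,"tz":0.2,"fingers":1},{"ax":0,"ay":0,"az":0,"tx":-0.1,"ty":2.5,"tz":0.2,"fingers":0},{"ax":0,"ay":0,"az":0,"tx":-0.1,"ty":2.5,"tz":0.2,"fingers":0},{"ax":0,"ay":0,"az":0,"tx":-0.1,"ty":2.5,"tz":0.2,"fingers":0},{"ax":0,"ay":0,"az":0,"tx":-0.1,"ty":2.5,"tz":0.2,"fingers":0},{"ax":0,"ay":0,"az":0,"tx":-0.1,"ty":2.5,"tz":0.2,"fingers":0},{"ax":0,"ay":0,"az":0,"tx":-0.1,"ty":2.5,"tz":0.2,"fingers":0},{"ax":0,"ay":0,"az":0,"tx":-0.1,"ty":2.5,"tz":0.2,"fingers":0},{"ax":0,"ay":0,"az":0,"tx":-0.1,"ty":2.5,"tz":0.2,"fingers":0},{"ax":0,"ay":0,"az":0,"tx":-0.1,"ty":2.5,"tz":0.2,"fingers":0},{"ax":0,"ay":0,"az":0,"tx":-0.1,"ty":2.5,"tz":0.2,"fingers":0},{"ax":0,"ay":0,"az":0,"tx":-0.1,"ty":2.5,"tz":0.2,"fingers":0},{"ax":0,"ay":0,"az":0,"tx":-0.1,"ty":2.5,"tz":0.2,"fingers":0},{"ax":0,"ay":0,"az":0,"tx":-0.1,"ty":2.5,"tz":0.2,"fingers":0}]' 15
```

```text
t: 22.85
tool_pos: [0.4453, 0.2335, 0.0541]
orientation: [-3.133, -0.002, -0.002]
force: [0.9, 27.4, -9.3]
grip_width: 0.0236
finger_force: 15.0
```

```bash
python3 -m creep '[{"ax":0,"ay":0,"az":0,"tx":0,"ty":0.6,"tz":0,"fingers":0},{"ax":0,"ay":0,"az":0,"tx":0,"ty":0.6,"tz":0,"fingers":0}]' 25
python3 -m creep '[{"ax":0,"ay":0,"az":0,"tx":-0.7,"ty":-0.04,"tz":0,"fingers":0},{"ax":0,"ay":0,"az":0,"tx":-1.4,"ty":-0.08,"tz":0,"fingers":0},{"ax":0,"ay":0,"az":0,"tx":-2.1,"ty":-0.13,"tz":0,"fingers":0},{"ax":0,"ay":0,"az":0,"tx":-2.8,"ty":-0.17,"tz":0,"fingers":0},{"ax":0,"ay":0,"az":0,"tx":-3.4,"ty":-0.21,"tz":0,"fingers":0},{"ax":0,"ay":0,"az":0,"tx":-4,"ty":-0.25,"tz":0,"fingers":0},{"ax":0,"ay":0,"az":0,"tx":-4,"ty":-0.25,"tz":0,"fingers":0},{"ax":0,"ay":0,"az":0,"tx":-4,"ty":-0.25,"tz":0,"fingers":0}]'
```

```text
t: 23.02
tool_pos: [0.4452, 0.2338, 0.054]
orientation: [3.139, 0.0, 0.001]
force: [0.3, -5.9, 1.9]
grip_width: 0.023
finger_force: 25.0
t: 23.68
tool_pos: [0.405, 0.231, 0.054]
orientation: [3.139, 0.001, 0.0]
force: [-1.0, -5.4, 0.9]
grip_width: 0.0236
finger_force: 25.0
```

The jaw is open by 40 mm. I release, clear the view and measure smoky's base and the others by colour.

```bash
python3 -m creep '[{"ax":0,"ay":0,"az":0,"tx":0,"ty":0,"tz":0,"fingers":1},{"ax":0,"ay":0,"az":0,"tx":0,"ty":0,"tz":0,"fingers":1},{"ax":0,"ay":0,"az":0,"tx":0,"ty":0,"tz":0,"fingers":1},{"ax":0,"ay":0,"az":0,"tx":0,"ty":0,"tz":0,"fingers":1},{"ax":0,"ay":0,"az":0,"tx":0,"ty":0,"tz":4,"fingers":1},{"ax":0,"ay":0,"az":0,"tx":0,"ty":0,"tz":8,"fingers":1},{"ax":0,"ay":0,"az":0,"tx":0,"ty":0,"tz":12,"fingers":1},{"ax":0,"ay":0,"az":0,"tx":-3,"ty":-4,"tz":16,"fingers":1},{"ax":0,"ay":0,"az":0,"tx":-3,"ty":-20,"tz":20,"fingers":1},{"ax":0,"ay":0,"az":0,"tx":-3,"ty":-20,"tz":20,"fingers":1},{"ax":0,"ay":0,"az":0,"tx":-3,"ty":-20,"tz":20,"fingers":1},{"ax":0,"ay":0,"az":0,"tx":-3,"ty":-20,"tz":20,"fingers":1},{"ax":0,"ay":0,"az":0,"tx":-3,"ty":-20,"tz":20,"fingers":1},{"ax":0,"ay":0,"az":0,"tx":-3,"ty":-20,"tz":20,"fingers":1},{"ax":0,"ay":0,"az":0,"tx":-3,"ty":-20,"tz":20,"fingers":1}]'
cat > rings.py <<'E'
from h import *
im=ctrl.get_image("top");b,g,r=[im[...,i].astype(int) for i in range(3)]
m=((r-b>40)&(r-g>25)&(r<190)).astype(np.uint8);m[:190]=0;m[262:]=0
n,l,st,ce=cv2.connectedComponentsWithStats(m)
for i in range(1,n):
    if st[i,4]>15 and 220<ce[i,0]<420:
        p=np.argwhere(l==i).astype(np.float32); (cy,cx),R=cv2.minEnclosingCircle(p)
        z=.032 if cx<300 else .028
        print(st[i].tolist(),round(cy,1),round(cx,1),round(R,1),atz("top",(cy,cx),z))
cv2.imwrite("pics/t11.png",cv2.resize(im[185:270,205:425],(792,306),interpolation=cv2.INTER_CUBIC))
E
python3 rings.py
```

```text
t: 24.93
tool_pos: [0.3755, 0.0316, 0.2544]
orientation: [-3.141, -0.001, -0.003]
force: [-0.7, 1.0, -0.1]
grip_width: 0.0881
finger_force: 0.0
[303, 195, 18, 18, 205] 203.7 311.2 8.9 [0.57665975 0.00653693]
[247, 209, 16, 17, 155] 216.9 254.4 8.3 [0.52772212 0.23618054]
[348, 229, 18, 18, 161] 238.2 355.7 9.6 [ 0.43109499 -0.16664959]
[387, 229, 16, 15, 129] 236.0 394.7 7.9 [ 0.43556206 -0.32266358]
```

View pics/t11.png

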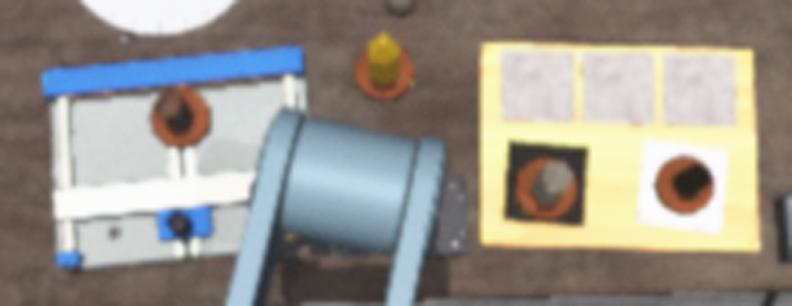

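The vise is open and smoky stands free at crop (181,117). Pale at (546,187) and obsidian at (684,184) are in place. Picking up smoky with the tilted grip.

```bash
python3 -m creep '[{"ax":0,"ay":-0.1,"az":0,"tx":0,"ty":4,"tz":2,"fingers":1},{"ax":0,"ay":-0.2,"az":0,"tx":0,"ty":20.5,"tz":2,"fingers":1},{"ax":0,"ay":-0.3,"az":0,"tx":0,"ty":20.5,"tz":2,"fingers":1},{"ax":0,"ay":-0.4,"az":0,"tx":0,"ty":20.5,"tz":2,"fingers":1},{"ax":0,"ay":-0.5,"az":0,"tx":0,"ty":20.5,"tz":2,"fingers":1},{"ax":0,"ay":-0.6,"az":0,"tx":0,"ty":20.5,"tz":2,"fingers":1},{"ax":0,"ay":-0.75,"az":0,"tx":8,"ty":20.5,"tz":2,"fingers":1},{"ax":0,"ay":-0.75,"az":0,"tx":16.5,"ty":20.5,"tz":2,"fingers":1},{"ax":0,"ay":-0.75,"az":0,"tx":16.5,"ty":20.5,"tz":2,"fingers":1},{"ax":0,"ay":-0.75,"az":0,"tx":16.5,"ty":20.5,"tz":2,"fingers":1},{"ax":0,"ay":-0.75,"az":0,"tx":16.5,"ty":20.5,"tz":2,"fingers":1},{"ax":0,"ay":-0.75,"az":0,"tx":16.5,"ty":20.5,"tz":2,"fingers":1},{"ax":0,"ay":-0.75,"az":0,"tx":16.5,"ty":20.5,"tz":2,"fingers":1},{"ax":0,"ay":-0.75,"az":0,"tx":16.5,"ty":20.5,"tz":2,"fingers":1}]'
```

```text
t: 26.15
tool_pos: [0.5387, 0.2381, 0.2734]
orientation: [-3.141, -0.749, 0.002]
force: [0.3, 0.1, 0.4]
grip_width: 0.088
finger_force: 0.0
```

```bash
python3 -m creep '[{"ax":0,"ay":0,"az":0,"tx":0.1,"ty":0,"tz":-4,"fingers":1},{"ax":0,"ay":0,"az":0,"tx":0.1,"ty":0,"tz":-8,"fingers":1},{"ax":0,"ay":0,"az":0,"tx":0.1,"ty":0,"tz":-11,"fingers":1},{"ax":0,"ay":0,"az":0,"tx":0.1,"ty":0,"tz":-13,"fingers":1},{"ax":0,"ay":0,"az":0,"tx":0.1,"ty":0,"tz":-15,"fingers":1},{"ax":0,"ay":0,"az":0,"tx":0.1,"ty":0,"tz":-17,"fingers":1},{"ax":0,"ay":0,"az":0,"tx":0.1,"ty":0,"tz":-19,"fingers":1},{"ax":0,"ay":0,"az":0,"tx":0.1,"ty":0,"tz":-20.6,"fingers":1},{"ax":0,"ay":0,"az":0,"tx":0.1,"ty":0,"tz":-20.6,"fingers":1}]'
python3 -m creep '[{"ax":0,"ay":0,"az":0,"tx":0,"ty":0,"tz":0,"fingers":0},{"ax":0,"ay":0,"az":0,"tx":0,"ty":0,"tz":0,"fingers":0},{"ax":0,"ay":0,"az":0,"tx":0,"ty":0,"tz":0,"fingers":0},{"ax":0,"ay":0,"az":0,"tx":0,"ty":0,"tz":0,"fingers":0},{"ax":0,"ay":0,"az":0,"tx":0,"ty":0,"tz":0,"fingers":0},{"ax":0,"ay":0,"az":0,"tx":0,"ty":0,"tz":0,"fingers":0},{"ax":0,"ay":0,"az":0,"tx":0,"ty":0,"tz":0,"fingers":0},{"ax":0,"ay":0,"az":0,"tx":0,"ty":0,"tz":0,"fingers":0},{"ax":0,"ay":0,"az":0,"tx":0,"ty":0,"tz":0,"fingers":0},{"ax":0,"ay":0,"az":0,"tx":0,"ty":0,"tz":0,"fingers":0},{"ax":0,"ay":0,"az":0,"tx":0,"ty":0,"tz":0,"fingers":0},{"ax":0,"ay":0,"az":0,"tx":0,"ty":0,"tz":0,"fingers":0}]' 35
python3 -m creep '[{"ax":0,"ay":0,"az":0,"tx":0,"ty":0,"tz":1,"fingers":0},{"ax":0,"ay":0,"az":0,"tx":0,"ty":0,"tz":2,"fingers":0},{"ax":0,"ay":0,"az":0,"tx":0,"ty":0,"tz":4,"fingers":0},{"ax":0,"ay":0,"az":0,"tx":0,"ty":0,"tz":6,"fingers":0},{"ax":0,"ay":0,"az":0,"tx":0,"ty":0,"tz":9,"fingers":0},{"ax":0,"ay":0,"az":0,"tx":0,"ty":0,"tz":12,"fingers":0},{"ax":0,"ay":0,"az":0,"tx":0,"ty":0,"tz":15,"fingers":0},{"ax":0,"ay":0,"az":0,"tx":0,"ty":0,"tz":17,"fingers":0},{"ax":0,"ay":0,"az":0,"tx":0,"ty":0,"tz":17,"fingers":0},{"ax":0,"ay":0,"az":0,"tx":0,"ty":0,"tz":17,"fingers":0}]'
```

```text
t: 26.9
tool_pos: [0.5441, 0.2371, 0.0839]
orientation: [-3.138, -0.717, 0.003]
force: [-0.6, 0.5, 0.1]
grip_width: 0.0881
finger_force: 0.0
t: 27.9
tool_pos: [0.5446, 0.2367, 0.0844]
orientation: [-3.138, -0.718, -0.0]
force: [-1.7, -0.8, 1.3]
grip_width: 0.0286
finger_force: 33.4
t: 28.73
tool_pos: [0.5441, 0.2366, 0.2536]
orientation: [-3.137, -0.717, -0.001]
force: [0.3, 0.2, -8.1]
grip_width: 0.0289
finger_force: 33.6
```

Smoky is held and lifted. Square3 is the clearest place, since pale stands in front of square1 and beside square2. Carrying it there.

```bash
python3 -m creep '[{"ax":0,"ay":0,"az":0,"tx":0,"ty":-1.5,"tz":0,"fingers":0},{"ax":0,"ay":0,"az":0,"tx":0,"ty":-4,"tz":0,"fingers":0},{"ax":0,"ay":0,"az":0,"tx":0.2,"ty":-7.5,"tz":0,"fingers":0},{"ax":0,"ay":0,"az":0,"tx":0.3,"ty":-11.5,"tz":0,"fingers":0},{"ax":0,"ay":0,"az":0,"tx":0.5,"ty":-15.5,"tz":0,"fingers":0},{"ax":0,"ay":0,"az":0,"tx":0.6,"ty":-19.5,"tz":0,"fingers":0},{"ax":0,"ay":0,"az":0,"tx":0.7,"ty":-23.5,"tz":0,"fingers":0},{"ax":0,"ay":0,"az":0,"tx":0.8,"ty":-27.5,"tz":0,"fingers":0},{"ax":0,"ay":0,"az":0,"tx":1,"ty":-31.5,"tz":0,"fingers":0},{"ax":0,"ay":0,"az":0,"tx":1.1,"ty":-35.5,"tz":0,"fingers":0},{"ax":0,"ay":0,"az":0,"tx":1.2,"ty":-39.5,"tz":0,"fingers":0},{"ax":0,"ay":0,"az":0,"tx":1.4,"ty":-43.5,"tz":0,"fingers":0},{"ax":0,"ay":0,"az":0,"tx":1.5,"ty":-47.5,"tz":0,"fingers":0},{"ax":0,"ay":0,"az":0,"tx":1.6,"ty":-51.5,"tz":0,"fingers":0},{"ax":0,"ay":0,"az":0,"tx":1.7,"ty":-55,"tz":0,"fingers":0},{"ax":0,"ay":0,"az":0,"tx":1.8,"ty":-57.5,"tz":0,"fingers":0},{"ax":0,"ay":0,"az":0,"tx":1.8,"ty":-58.9,"tz":0,"fingers":0},{"ax":0,"ay":0,"az":0,"tx":1.8,"ty":-58.9,"tz":0,"fingers":0},{"ax":0,"ay":0,"az":0,"tx":1.8,"ty":-58.9,"tz":0,"fingers":0}]'
python3 -m creep '[{"ax":0,"ay":0,"az":0,"tx":0,"ty":0,"tz":-3,"fingers":0},{"ax":0,"ay":0,"az":0,"tx":0,"ty":0,"tz":-6,"fingers":0},{"ax":0,"ay":0,"az":0,"tx":0,"ty":0,"tz":-9,"fingers":0},{"ax":0,"ay":0,"az":0,"tx":0,"ty":0,"tz":-11,"fingers":0},{"ax":0,"ay":0,"az":0,"tx":0,"ty":0,"tz":-13,"fingers":0},{"ax":0,"ay":0,"az":0,"tx":0,"ty":0,"tz":-14.5,"fingers":0},{"ax":0,"ay":0,"az":0,"tx":0,"ty":0,"tz":-15.5,"fingers":0},{"ax":0,"ay":0,"az":0,"tx":0,"ty":0,"tz":-16.2,"fingers":0},{"ax":0,"ay":0,"az":0,"tx":0,"ty":0,"tz":-16.5,"fingers":0},{"ax":0,"ay":0,"az":0,"tx":0,"ty":0,"tz":-16.5,"fingers":0}]'
```

```text
t: 30.32
tool_pos: [0.5612, -0.3515, 0.2502]
orientation: [-3.13, -0.713, -0.006]
force: [-0.3, 0.9, -7.0]
grip_width: 0.0286
finger_force: 33.6
t: 31.15
tool_pos: [0.5624, -0.3506, 0.0883]
orientation: [-3.135, -0.717, -0.001]
force: [-0.3, 0.5, -7.5]
grip_width: 0.0288
finger_force: 33.6
```

```bash
python3 -m creep '[{"ax":0,"ay":0,"az":0,"tx":0,"ty":0,"tz":-0.3,"fingers":0},{"ax":0,"ay":0,"az":0,"tx":0,"ty":0,"tz":-0.6,"fingers":0},{"ax":0,"ay":0,"az":0,"tx":0,"ty":0,"tz":-0.8,"fingers":0},{"ax":0,"ay":0,"az":0,"tx":0,"ty":0,"tz":-0.8,"fingers":0},{"ax":0,"ay":0,"az":0,"tx":0,"ty":0,"tz":-0.8,"fingers":0}]'
```

```text
t: 31.57
tool_pos: [0.5627, -0.3523, 0.0816]
orientation: [-3.137, -0.718, -0.0]
force: [-1.5, -0.0, -6.4]
grip_width: 0.0287
finger_force: 33.6
```

```bash
python3 -m creep '[{"ax":0,"ay":0,"az":0,"tx":0,"ty":0,"tz":-0.15,"fingers":0},{"ax":0,"ay":0,"az":0,"tx":0,"ty":0,"tz":-0.25,"fingers":0},{"ax":0,"ay":0,"az":0,"tx":0,"ty":0,"tz":-0.25,"fingers":0}]'
```

```text
t: 31.82
tool_pos: [0.5636, -0.3528, 0.0808]
orientation: [-3.139, -0.721, 0.001]
force: [-3.9, 2.2, 4.1]
grip_width: 0.0287
finger_force: 33.4
```

Smoky is on the square. Release, rise, and return towards the knob.

```bash
python3 -m creep '[{"ax":0,"ay":0,"az":0,"tx":0,"ty":0,"tz":0,"fingers":0.5},{"ax":0,"ay":0,"az":0,"tx":0,"ty":0,"tz":0,"fingers":1},{"ax":0,"ay":0,"az":0,"tx":0,"ty":0,"tz":0,"fingers":1},{"ax":0,"ay":0,"az":0,"tx":0,"ty":0,"tz":0,"fingers":1},{"ax":0,"ay":0,"az":0,"tx":0,"ty":0,"tz":0,"fingers":1},{"ax":0,"ay":0,"az":0,"tx":0,"ty":0,"tz":0,"fingers":1},{"ax":0,"ay":0,"az":0,"tx":0,"ty":0,"tz":3,"fingers":1},{"ax":0,"ay":0,"az":0,"tx":0,"ty":0,"tz":6,"fingers":1},{"ax":0,"ay":0,"az":0,"tx":0,"ty":0,"tz":9,"fingers":1},{"ax":0,"ay":0,"az":0,"tx":0,"ty":0,"tz":12,"fingers":1},{"ax":0,"ay":0,"az":0,"tx":0,"ty":0,"tz":16,"fingers":1},{"ax":0,"ay":0,"az":0,"tx":0,"ty":0,"tz":20,"fingers":1},{"ax":0,"ay":0,"az":0,"tx":0,"ty":0,"tz":20,"fingers":1}]'
python3 -m creep '[{"ax":0,"ay":0,"az":0,"tx":-15.7,"ty":58.3,"tz":0,"fingers":1},{"ax":0,"ay":0,"az":0,"tx":-15.7,"ty":58.3,"tz":0,"fingers":1},{"ax":0,"ay":0,"az":0,"tx":-15.7,"ty":58.3,"tz":0,"fingers":1},{"ax":0,"ay":0.1,"az":0,"tx":-15.7,"ty":58.3,"tz":0,"fingers":1},{"ax":0,"ay":0.2,"az":0,"tx":-15.7,"ty":58.3,"tz":0,"fingers":1},{"ax":0,"ay":0.3,"az":0,"tx":-15.7,"ty":58.3,"tz":0,"fingers":1},{"ax":0,"ay":0.4,"az":0,"tx":-15.7,"ty":58.3,"tz":0,"fingers":1},{"ax":0,"ay":0.5,"az":0,"tx":-15.7,"ty":58.3,"tz":0,"fingers":1},{"ax":0,"ay":0.6,"az":0,"tx":-15.7,"ty":58.3,"tz":0,"fingers":1},{"ax":0,"ay":0.717,"az":0,"tx":-15.7,"ty":58.3,"tz":0,"fingers":1},{"ax":0,"ay":0.717,"az":0,"tx":-15.7,"ty":58.3,"tz":0,"fingers":1},{"ax":0,"ay":0.717,"az":0,"tx":-15.7,"ty":58.3,"tz":0,"fingers":1},{"ax":0,"ay":0.717,"az":0,"tx":-15.7,"ty":58.3,"tz":0,"fingers":1},{"ax":0,"ay":0.717,"az":0,"tx":-15.7,"ty":58.3,"tz":0,"fingers":1},{"ax":0,"ay":0.717,"az":0,"tx":-15.7,"ty":58.3,"tz":0,"fingers":1},{"ax":0,"ay":0.717,"az":0,"tx":-15.7,"ty":58.3,"tz":0,"fingers":1},{"ax":0,"ay":0.717,"az":0,"tx":-15.7,"ty":58.3,"tz":0,"fingers":1},{"ax":0,"ay":0.717,"az":0,"tx":-15.7,"ty":58.3,"tz":0,"fingers":1},{"ax":0,"ay":0.717,"az":0,"tx":-15.7,"ty":58.3,"tz":0,"fingers":1}]'
python3 rings.py
```

```text
t: 32.9
tool_pos: [0.5651, -0.3553, 0.2895]
orientation: [3.131, -0.727, 0.009]
force: [2.0, -0.7, 1.1]
grip_width: 0.0885
finger_force: 0.0
t: 34.48
tool_pos: [0.4061, 0.2299, 0.2788]
orientation: [-3.137, -0.001, -0.001]
force: [0.3, -0.5, 0.6]
grip_width: 0.0882
finger_force: 0.0
[303, 195, 18, 18, 209] 203.7 311.2 8.9 [0.57655847 0.00676725]
[392, 201, 17, 17, 147] 208.9 399.9 8.4 [ 0.54513647 -0.35230702]
[348, 229, 18, 18, 161] 238.2 355.7 9.6 [ 0.43109499 -0.16664959]
[387, 229, 16, 15, 129] 236.0 394.7 7.9 [ 0.43556206 -0.32266358]
[312, 235, 18, 18, 228] 243.7 320.3 9.0 [ 0.41317538 -0.02545281]
```

Smoky sits at the square3 centre (0.545, -0.352). Now shut the vise.

```bash
python3 -m creep '[{"ax":0,"ay":0,"az":0,"tx":-0.1,"ty":0.1,"tz":-4,"fingers":1},{"ax":0,"ay":0,"az":0,"tx":-0.1,"ty":0.1,"tz":-8,"fingers":1},{"ax":0,"ay":0,"az":0,"tx":-0.1,"ty":0.1,"tz":-12,"fingers":1},{"ax":0,"ay":0,"az":0,"tx":-0.1,"ty":0.1,"tz":-16,"fingers":1},{"ax":0,"ay":0,"az":0,"tx":-0.1,"ty":0.1,"tz":-19,"fingers":1},{"ax":0,"ay":0,"az":0,"tx":-0.1,"ty":0.1,"tz":-21,"fingers":1},{"ax":0,"ay":0,"az":0,"tx":-0.1,"ty":0.1,"tz":-22.3,"fingers":1},{"ax":0,"ay":0,"az":0,"tx":-0.1,"ty":0.1,"tz":-22.3,"fingers":1}]'
python3 -m creep '[{"ax":0,"ay":0,"az":0,"tx":0,"ty":0,"tz":0,"fingers":0},{"ax":0,"ay":0,"az":0,"tx":0,"ty":0,"tz":0,"fingers":0},{"ax":0,"ay":0,"az":0,"tx":0,"ty":0,"tz":0,"fingers":0},{"ax":0,"ay":0,"az":0,"tx":0,"ty":0,"tz":0,"fingers":0},{"ax":0,"ay":0,"az":0,"tx":0,"ty":0,"tz":0,"fingers":0},{"ax":0,"ay":0,"az":0,"tx":0,"ty":0,"tz":0,"fingers":0},{"ax":0,"ay":0,"az":0,"tx":0,"ty":0,"tz":0,"fingers":0},{"ax":0,"ay":0,"az":0,"tx":0,"ty":0,"tz":0,"fingers":0},{"ax":0,"ay":0,"az":0,"tx":0,"ty":0,"tz":0,"fingers":0},{"ax":0,"ay":0,"az":0,"tx":0,"ty":0,"tz":0,"fingers":0},{"ax":0,"ay":0,"az":0,"tx":0,"ty":0,"tz":0,"fingers":0},{"ax":0,"ay":0,"az":0,"tx":0,"ty":0,"tz":0,"fingers":0},{"ax":0,"ay":0,"az":0,"tx":0,"ty":0,"tz":0,"fingers":0}]' 20
```

```text
t: 35.2
tool_pos: [0.4028, 0.23, 0.053]
orientation: [-3.139, 0.004, -0.003]
force: [-0.8, -0.4, -0.3]
grip_width: 0.088
finger_force: 0.0
t: 36.28
tool_pos: [0.4046, 0.231, 0.0559]
orientation: [-3.139, -0.001, 0.0]
force: [-0.4, -5.4, 2.9]
grip_width: 0.0236
finger_force: 20.0
```

```bash
python3 -m creep '[{"ax":0,"ay":0,"az":0,"tx":0.7,"ty":0.04,"tz":0,"fingers":0},{"ax":0,"ay":0,"az":0,"tx":1.4,"ty":0.08,"tz":0,"fingers":0},{"ax":0,"ay":0,"az":0,"tx":2.1,"ty":0.13,"tz":0,"fingers":0},{"ax":0,"ay":0,"az":0,"tx":2.8,"ty":0.17,"tz":0,"fingers":0},{"ax":0,"ay":0,"az":0,"tx":3.3,"ty":0.21,"tz":0,"fingers":0},{"ax":0,"ay":0,"az":0,"tx":3.7,"ty":0.23,"tz":0,"fingers":0},{"ax":0,"ay":0,"az":0,"tx":4,"ty":0.25,"tz":0,"fingers":0},{"ax":0,"ay":0,"az":0,"tx":4,"ty":0.25,"tz":0,"fingers":0}]'
```

```text
t: 36.95
tool_pos: [0.4446, 0.2338, 0.0559]
orientation: [-3.138, -0.0, -0.0]
force: [-2.7, -3.7, 3.7]
grip_width: 0.0232
finger_force: 20.0
```

Shut to where it began, within 1 mm. Nudge lightly onto the stop, release, back off and check.

```bash
python3 -m creep '[{"ax":0,"ay":0,"az":0,"tx":0.1,"ty":0,"tz":0,"fingers":0},{"ax":0,"ay":0,"az":0,"tx":0.2,"ty":0,"tz":0,"fingers":0},{"ax":0,"ay":0,"az":0,"tx":0,"ty":0,"tz":0,"fingers":0},{"ax":0,"ay":0,"az":0,"tx":0,"ty":0,"tz":0,"fingers":1},{"ax":0,"ay":0,"az":0,"tx":0,"ty":0,"tz":0,"fingers":1},{"ax":0,"ay":0,"az":0,"tx":0,"ty":0,"tz":0,"fingers":1},{"ax":0,"ay":0,"az":0,"tx":0,"ty":0,"tz":0,"fingers":1},{"ax":0,"ay":0,"az":0,"tx":0,"ty":0,"tz":0,"fingers":1},{"ax":0,"ay":0,"az":0,"tx":0,"ty":0,"tz":4,"fingers":1},{"ax":0,"ay":0,"az":0,"tx":0,"ty":0,"tz":8,"fingers":1},{"ax":0,"ay":0,"az":0,"tx":0,"ty":0,"tz":12,"fingers":1},{"ax":0,"ay":0,"az":0,"tx":0,"ty":0,"tz":16,"fingers":1},{"ax":0,"ay":0,"az":0,"tx":0,"ty":0,"tz":20,"fingers":1},{"ax":0,"ay":0,"az":0,"tx":-4,"ty":-4,"tz":20,"fingers":1},{"ax":0,"ay":0,"az":0,"tx":-7,"ty":-18,"tz":20,"fingers":1},{"ax":0,"ay":0,"az":0,"tx":-7,"ty":-18,"tz":20,"fingers":1},{"ax":0,"ay":0,"az":0,"tx":-7,"ty":-18,"tz":20,"fingers":1},{"ax":0,"ay":0,"az":0,"tx":-7,"ty":-18,"tz":20,"fingers":1},{"ax":0,"ay":0,"az":0,"tx":-7,"ty":-18,"tz":20,"fingers":1},{"ax":0,"ay":0,"az":0,"tx":-7,"ty":-18,"tz":20,"fingers":1}]'
python3 rings.py
python3 - <<'E'
from h import *
im=ctrl.get_image("top");a=cv2.imread("pics/c1.png");n=cv2.resize(im[185:270,205:425],(792,306),interpolation=cv2.INTER_CUBIC)
# white slider bar rows at crop column 90..130 now vs start
for x in(100,):
    for q in(a,n):
        w=np.where(q[100:240,x].min(1)>200)[0]+100;print(w.min(),w.max())
# pale: base mask limited to panel
b,g,r=[im[...,i].astype(int) for i in range(3)]
m=(r-b>40)&(r-g>45)&(r<185);m[:,:347]=0;m[:,366:]=0;m[:226]=0;m[:,:]&=True
y,x=np.where(m);y0=np.percentile(y,[0,50,100]);print(y0,x.min(),x.max())
print("panel black, pale ring guess",atz("top",(236.7,356.5),.028))
for q in("tower_pale","tower_obsidian","tower_smoky"):
    ctrl.get_image("top");print(q,[(np.round(d["point"]),round(d["confidence"],2)) for d in ctrl.boxes_of("top",q)][:3])
E
```

```text
t: 38.62
tool_pos: [0.3747, 0.0532, 0.2562]
orientation: [-3.137, -0.003, -0.004]
force: [0.6, 0.6, 0.0]
grip_width: 0.0882
finger_force: 0.0
[303, 195, 17, 18, 207] 203.7 311.2 8.9 [0.57665975 0.00653693]
[392, 201, 17, 17, 152] 208.9 399.9 8.4 [ 0.54513647 -0.35230702]
[348, 229, 18, 18, 160] 238.2 355.5 9.6 [ 0.4312003  -0.16613977]
[387, 229, 16, 15, 129] 236.0 394.7 7.9 [ 0.43556206 -0.32266358]
104 239
104 239
[229. 239. 245.] 349 364
panel black, pale ring guess [ 0.43711879 -0.17033377]
tower_pale [(array([241., 358.]), 0.66), (array([204., 310.]), 0.61)]
tower_obsidian [(array([235., 394.]), 0.63)]
tower_smoky [(array([209., 402.]), 0.65), (array([178., 318.]), 0.17)]
```

All towers are within tolerance and at rest: pale about 8 mm off centre, obsidian 3 mm, smoky 1 mm. The jaw is shut and the robot is clear.

```bash
python3 -c "
from bench import ctrl
print(ctrl.sign_off())"
```

```text
the job is handed in; nothing more can be done
None
```

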